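# Empty the pan of brass bag feet into the sorting tray

### The arm

A 6-joint arm with a two-finger parallel gripper is mounted at the origin on the work surface. World frame = base frame: x ahead of the robot, y to its left, z up, the work surface at z = 0. Lengths are in m, angles in degrees, forces in N, time in s.
With the tool pointing down it reaches from about 0.4 to 0.825 m from the base axis. Payload 7 kg.
Tool frame: the origin (TCP) lies at the very end of the fingers, on their centre line; the grasp point (between the pads) lies 19 mm behind it (ctrl.grip_point_offset is the distance from the TCP to the grasp point, in m); x points along the fingers, z is the direction in which the jaws open and shut, and the axes are right-handed (so a half turn about x gives the same grasp; the last joint's range is limited). The gripper opens to 88 mm and grips with 3 to 60 N. Pads are 19 mm wide; open, the fingers measure 130 mm over their backs; the gripper's body (78 mm by 193 mm) begins 47 mm behind the grasp point.
Start: joints at [81.767, 20.546, 0.682, 0, -70.136, -16.507], TCP at [0.282, 0.613, 0.205] pointing down, gripper open.
Joint ranges: [-176.03, 176.03], [-82.01, 121.73], [-58.28, 71.71], [-173.87, 95.51], [-174.79, -0.11], [-173.66, 173.66]. Speed limits (degrees/s): [136.94, 136.94, 172.46, 180, 180, 180].

### API

Orientations are given as [roll, pitch, yaw] about the fixed x, y, z axes, in that order (R = Rz(yaw) Ry(pitch) Rx(roll)).
In Python, from plant import get_obs, snapshot, calibration, close_job, ctrl gives the robot as it stands.
- The arm moves only by the tool move_arm, never from a script. Its argument "commands" is a list that holds one entry, the list of rows, each a list of 4 numbers: the shift along the tool's x, y, z in cm, then the turn about the tool's x in rad. In form: [[[dx, dy, dz, spin], ...]]. A call has 1 to 8 rows; each row shifts and turns the commanded pose from where the row before left it, along the tool's axes as they then stand; what a row does not reach is not made up. A row lasts 1/10 s, in which the tool goes at most 50 mm and 8.59 degrees, less where a joint would pass 70% of its speed; a pose out of reach is approached as far as the arm can. A call with a gripper value outside its range is refused whole. "jaw" is the finger opening in cm, from 0 to 8.76, set as the call begins (left out, the last holds). The fingers move at their own pace and stop on an object; the grip force is fixed at half the most. Time passes only in rows, so rows that do not move let the fingers close. It gives the time, the measured TCP pose, the force and the opening at its end, in the units of the state.
- get_obs(): the state, without advancing time (a new reading comes with each control period).
- snapshot(name): name is "scene" or "top"; returns (picture, depth): 400x640x3 uint8, red, green, blue; 400x640 float32, m along the optical axis (not along the pixel's ray), 0 where there is no reading.
- calibration(name): a dict with "mtx" (3x3 intrinsics, pixels), "k1" (the pictures are not rectified: a ray, as slopes to the right and down, at radius r is drawn at 1 + k1 r^2 times it, then the intrinsics apply), "T" (4x4, takes a point from camera to world coordinates). Camera axes: x right, y up, looking along -z (the intrinsics and any distortion apply to the point x, -y, -z); pixel columns grow to the right and rows downward; lengths in m; the calibration is good to about 2 mm. A picture is of the moment at which its call begins. calibration takes no time and is no camera call.
- close_job(): hands the job in, once; it reports no verdict.
The state is a dict: "clock": time; "joint_pos": joint angles; "qvel": joint speeds; "tau": joint torques, N m; "tool_pos": TCP position; "orientation": TCP orientation; "force": force on the tool from outside, world axes, zero at the start; "moment": the same for the moment, N m; "opening": finger opening in m.
Only numpy, scipy, OpenCV 4.12 (cv2) and the standard library are available. Lean on these libraries where they do the work, as an engineer would, in place of code of your own. Each camera call takes 0.05 s, during which the arm holds its last target. There are 200 camera calls.

### The job

The small flared steel pan with the wooden handle holds five brass bag feet: lift it over the wooden sorting tray and tip it right over so that all five fall into the tray. Then set the empty pan down upright, without dropping it, with its whole base on the round cork mat, and let go. Leave the other things on the bench where they are.

Things in the scene. Friction and masses are not known exactly. Their poses are not given: they have to be found in the camera images.
- pan: small round flared steel pan, loose, about 0.14 kg: base 68 mm across, mouth 124 mm across (outside), 46 mm tall, wall 3 mm, floor 4 mm thick. It has one side handle that points along the pan's own -x. Origin: centre of the underside; z is up out of the mouth
- pan_grip (a point): middle of the pan's light wooden handle: a level octagonal bar 66 mm long (along the pan's x) and 20 mm across its flats (flats face up, sideways and 45 degrees between), its middle 101 mm from the pan's axis along -x and 66 mm above the pan's underside. Axes as the pan's
- pan_rim (a point): centre of the pan's mouth, 46 mm above its underside. Axes as the pan's
- tray: open wooden sorting tray fixed to the bench: outside 180 mm (its x) x 160 mm (its y) x 36 mm high, walls and floor 7 mm thick. Origin: centre of the underside, on the bench
- mat: round cork mat fixed to the bench, 140 mm across, 5 mm thick. Origin: centre of its underside, so its top is 5 mm higher
- foot0: one of five identical brass bag feet (domed studs), 17 mm across, 12.5 mm tall, 12 g, starting in the pan. Origin: centre of its flat underside; z through the dome
- foot1: one of five identical brass bag feet (domed studs), 17 mm across, 12.5 mm tall, 12 g, starting in the pan. Origin: centre of its flat underside; z through the dome
- foot2: one of five identical brass bag feet (domed studs), 17 mm across, 12.5 mm tall, 12 g, starting in the pan. Origin: centre of its flat underside; z through the dome
- foot3: one of five identical brass bag feet (domed studs), 17 mm across, 12.5 mm tall, 12 g, starting in the pan. Origin: centre of its flat underside; z through the dome
- foot4: one of five identical brass bag feet (domed studs), 17 mm across, 12.5 mm tall, 12 g, starting in the pan. Origin: centre of its flat underside; z through the dome
- buckle: loose brass buckle, 52 x 48 x 8 mm, lying flat; origin under its centre
- mallet: loose mallet lying on its side, head 134 mm long and 45 mm thick, handle along its own x (from -105 to +55 mm), head axis along its y at x = +75 mm; origin on the bench
- jar: loose closed glass jar with a black lid, 68 mm across, 95 mm tall; origin under its centre
- tin: loose plain round tin WITHOUT a handle, straight sided, empty, 84 mm across, 45 mm tall: leave it alone; origin under its centre
- awl: loose wooden-handled awl, 150 mm long, lying along its own x; origin on the bench near mid-length
- burnisher: loose wooden rod, 22 mm thick, 142 mm long, lying along its own x; origin under its middle
- glue: loose white plastic bottle, 48 mm across, 120 mm tall; origin under its centre
Not all that is in view belongs to the job. Leave any orange look-alike of the pan alone.

How it is judged (in metres and radians):
On the way, in this order (a step that is already met when the one before it is completed fails the run):
1. the pan is lifted and tipped well over (more than 55 degrees) with its mouth above the tray (angle between pan's own z axis and vertical above 0.96 rad and horizontal distance between pan_rim and tray below 0.13 m and height (world z) of pan_rim above 0.06 m), for 0.2 s.
2. with all five feet in the tray, the pan is lowered upright onto the cork mat (to within 8 mm) while still held, not dropped (x of foot0 in the frame of tray between -0.087 and 0.087 m and y of foot0 in the frame of tray between -0.077 and 0.077 m and height (world z) of each of foot0, foot1, foot2, foot3, foot4 below 0.036 m and x of foot1 in the frame of tray between -0.087 and 0.087 m and y of foot1 in the frame of tray between -0.077 and 0.077 m and x of foot2 in the frame of tray between -0.087 and 0.087 m and y of foot2 in the frame of tray between -0.077 and 0.077 m and x of foot3 in the frame of tray between -0.087 and 0.087 m and y of foot3 in the frame of tray between -0.077 and 0.077 m and x of foot4 in the frame of tray between -0.087 and 0.087 m and y of foot4 in the frame of tray between -0.077 and 0.077 m and angle between pan's own z axis and vertical below 0.2 rad and horizontal distance between pan and mat below 0.05 m and height (world z) of pan below 0.013 m and contact force between the fingers and pan above 1 N), for 0.1 s.
At the end, for the whole second after the job is handed in: All five brass feet lie at rest inside the tray (within its walls and below its rim); the pan stands upright (within 6 degrees) and still on the cork mat, its axis within 38 mm of the mat's centre so that its whole base is on the mat (x of foot0 in the frame of tray between -0.087 and 0.087 m and y of foot0 in the frame of tray between -0.077 and 0.077 m and height (world z) of each of foot0, foot1, foot2, foot3, foot4 below 0.036 m and x of foot1 in the frame of tray between -0.087 and 0.087 m and y of foot1 in the frame of tray between -0.077 and 0.077 m and x of foot2 in the frame of tray between -0.087 and 0.087 m and y of foot2 in the frame of tray between -0.077 and 0.077 m and x of foot3 in the frame of tray between -0.087 and 0.087 m and y of foot3 in the frame of tray between -0.077 and 0.077 m and x of foot4 in the frame of tray between -0.087 and 0.087 m and y of foot4 in the frame of tray between -0.077 and 0.077 m and angle between pan's own z axis and vertical below 0.1 rad and horizontal distance between pan and mat below 0.038 m and height (world z) of pan below 0.012 m and linear speed of pan below 0.02 m/s and linear speed of each of foot0, foot1, foot2, foot3, foot4 below 0.03 m/s); the robot touches nothing.
It fails at once if one of the other things on the bench (buckle, mallet, jar, tin, awl, burnisher, glue) is moved more than 40 mm (distance of any of buckle, mallet, jar, tin, awl, burnisher, glue from where it was at the start of the episode above 0.04 m).
It also fails if it takes over 56 s, if anything falls off the work surface, if the arm or the gripper's body presses on something with over 40 N, if the wrist force passes 120 N, or if a joint passes its speed limit or range.

## Working session

There is one attempt and no reset: what is moved stays moved. The work goes in short steps, Python scripts to look and compute and a tool call to move; the robot and the scene stay as the last step left them, time stands still between calls to the robot, and variables do not carry over. Pictures are saved under pics/ and viewed, about 8 in all and at most 12, crops included, and the job is handed in when it is done.

Besides the shell and the picture viewer there is one more tool, called after "Emit:" as name(argument=value, ...) on one line, values as JSON. move_arm: Moves the arm, as the interface text tells. Its arguments: {"type":"object","properties":{"commands":{"type":"array"},"jaw":{"type":"number"}},"required":["commands"]}

```bash
mkdir -p pics; ls; cat > h.py <<'E'
import numpy as np, cv2
from plant import get_obs, snapshot, calibration, close_job, ctrl
def save(n,img,crop=None,s=1):
    if crop: u0,v0,u1,v1=crop; img=img[v0:v1,u0:u1]
    img=cv2.resize(img,None,fx=s,fy=s,interpolation=cv2.INTER_CUBIC) if s!=1 else img
    cv2.imwrite(f'pics/{n}.png',img[:,:,::-1])
def cloud(name,depth):
    c=calibration(name);K=np.array(c['mtx'],float);T=np.array(c['T'],float)
    v,u=np.mgrid[0:400,0:640].astype(np.float32)
    p=cv2.undistortPoints(np.stack([u.ravel(),v.ravel()],1)[:,None].astype(np.float64),K,np.array([c['k1'],0,0,0.]))[:,0]
    d=depth.ravel()
    P=np.stack([p[:,0]*d,-p[:,1]*d,-d],1)@T[:3,:3].T+T[:3,3]
    P[d==0]=np.nan
    return P.reshape(400,640,3)
E
python3 - <<'E'
from h import *
print(get_obs(),ctrl.grip_point_offset)
for n in('scene','top'):
    i,d=snapshot(n);save(n+'0',i);np.savez(f'{n}0.npz',i=i,d=d,P=cloud(n,d));print(n,calibration(n)['T'])
E
```

```text
pics
{'clock': 0.0, 'joint_pos': array([ 8.17676417e+01,  2.05927141e+01,  6.33809859e-01, -2.04756116e-02,
       -7.01353893e+01, -1.65079950e+01]), 'qvel': array([-0.03250851, -0.07966077,  0.03616481, -0.00500489, -0.05475478,
       -0.0119212 ]), 'tau': array([ 5.00635906e-04, -5.82717168e+01,  2.93061858e+01,  6.99752882e+00,
        6.89646535e-03, -1.58378393e-04]), 'tool_pos': array([0.28228585, 0.61256207, 0.20370744]), 'orientation': array([   4.97220684,   89.90376133, -109.77511986]), 'force': array([-0.21415809,  0.18806668,  0.16101705]), 'moment': array([ 0.006763  , -0.02086737, -0.02751673]), 'opening': 0.08782612351086921} 0.0188
scene [[ 0.74872182 -0.34683891  0.56490566  1.14896506]
 [ 0.66272529  0.37299128 -0.6493633  -0.75182713]
 [ 0.01451958  0.86056974  0.50912563  0.68522551]
 [ 0.          0.          0.          1.        ]]
top [[ 0.00237675  0.9869178  -0.1612067   0.2693116 ]
 [-0.99969032 -0.00164838 -0.02483043 -0.02038557]
 [-0.02477132  0.16121579  0.98660826  1.35633496]
 [ 0.          0.          0.          1.        ]]
```

View pics/top0.png

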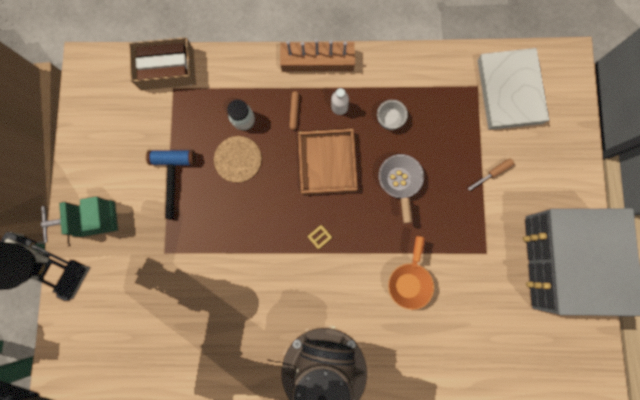

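View pics/scene0.png

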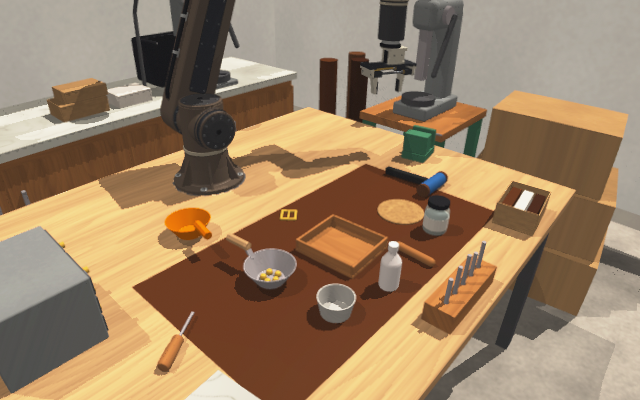

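The top view shows the pan at (401,177) with its handle at (406,210), the tray at (328,161), the mat at (237,159) and the orange decoy at (411,287). The scene view agrees, with feet inside the steel pan.

```bash
python3 - <<'E'
from h import *
D=np.load('top0.npz');P=D['P'];i=D['i'].astype(int)
S=np.load('scene0.npz');Q=S['P'];si=S['i'].astype(int)
def st(n,m,P=P):
    p=P[m];print(n,len(p),'mean',p.mean(0).round(4),'med',np.median(p,0).round(4),'min',p.min(0).round(4),'max',p.max(0).round(4))
for n,(u,v) in dict(pan=(401,160),handle=(406,211),tray=(328,161),mat=(237,159),tin=(392,115),glue=(340,100),buckle=(319,237),jar=(240,115),orange=(411,287),burn=(294,110)).items(): print(n,P[v,u].round(4))
V,U=np.mgrid[0:400,0:640]
def box(a,b,c,d): return (U>=a)&(U<c)&(V>=b)&(V<d)
m=box(370,145,430,235)&(P[...,2]>.012); st('pan all',m)
# handle: z 60..80mm
h=box(395,195,420,235)&(P[...,2]>.055); st('handle',h)
c=P[h][:,:2]-P[h][:,:2].mean(0);w,v=np.linalg.eigh(c.T@c);print('dir',v[:,1],c@v[:,1] .min() if 0 else (c@v[:,1]).min(),(c@v[:,1]).max())
r=box(370,145,430,200)&(P[...,2]>.038)&(P[...,2]<.052)
def circ(p):
    A=np.c_[2*p[:,:2],np.ones(len(p))];s=np.linalg.lstsq(A,(p[:,:2]**2).sum(1),rcond=None)[0];return s[:2],np.sqrt(s[2]+s[:2]@s[:2])
st('rim',r);print(circ(P[r]))
t=box(290,120,365,205)&(P[...,2]>.028)&(P[...,2]<.045);st('traytop',t)
rc=cv2.minAreaRect(P[t][:,:2].astype(np.float32));print(rc)
ma=box(210,133,265,185)&(i[...,0]>130);st('mat',ma);rc=cv2.minEnclosingCircle(P[ma][:,:2].astype(np.float32));print(rc)
# scene camera handle, rim
w=(Q[...,0]>.25)&(Q[...,0]<.6)&(Q[...,1]<-.1)&(Q[...,1]>-.42)
h=w&(Q[...,2]>.058)&(Q[...,2]<.09)&(Q[...,0]>.3)&(Q[...,0]<.46);st('s handle',h,Q)
p=Q[h][:,:2];c=p-p.mean(0);ww,v=np.linalg.eigh(c.T@c);print(v[:,1],(c@v[:,1]).min(),(c@v[:,1]).max())
r=w&(Q[...,2]>.041)&(Q[...,2]<.049);p=Q[r];print(len(p));
from scipy.spatial.transform import Rotation as R
o=get_obs();print(R.from_euler('xyz',o['orientation'],degrees=True).as_matrix().round(3))
E
```

```text
pan [ 0.5869 -0.221   0.0276]
handle [ 0.4329 -0.2239  0.0742]
tray [ 0.59   -0.0105  0.006 ]
mat [0.5963 0.2581 0.0081]
tin [ 0.7288 -0.2006  0.0078]
glue [ 0.7423 -0.0447  0.0992]
buckle [0.3661 0.0153 0.0126]
jar [0.6993 0.234  0.1018]
orange [ 0.2274 -0.2421  0.0078]
burn [0.7409 0.09   0.0232]
pan all 1249 mean [ 0.5262 -0.2201  0.038 ] med [ 0.5346 -0.2222  0.0356] min [ 0.4032 -0.276   0.0121] max [ 0.5975 -0.1547  0.0828]
handle 190 mean [ 0.4358 -0.2224  0.0746] med [ 0.4358 -0.2219  0.0751] min [ 0.4032 -0.2349  0.0592] max [ 0.4691 -0.2114  0.0828]
dir [-0.9967641  -0.08038236] -0.03387422247034327 0.03219641197400115
rim 365 mean [ 0.542  -0.2203  0.0444] med [ 0.5469 -0.2247  0.0445] min [ 0.4751 -0.276   0.038 ] max [ 0.5975 -0.1547  0.0518]
(array([ 0.53697228, -0.21481585]), np.float64(0.05724441601896106))
traytop 609 mean [ 0.5869 -0.0069  0.0365] med [ 0.5912 -0.0078  0.0367] min [ 0.4912 -0.0907  0.0281] max [0.6958 0.0949 0.0449]
((0.5977263450622559, 0.0010663047432899475), (0.2074051797389984, 0.17526836693286896), 3.524749755859375)
mat 1798 mean [nan nan nan] med [nan nan nan] min [nan nan nan] max [nan nan nan]
((0.5992590188980103, 0.2597197890281677), 0.07305159419775009)
s handle 327 mean [ 0.3816 -0.2471  0.0727] med [ 0.3642 -0.2498  0.0741] min [ 0.3013 -0.2727  0.0584] max [ 0.4599 -0.2136  0.0809]
[-0.96868009 -0.24831208] -0.08418273256449343 0.07977175537228756
370
[[-0.     0.908 -0.419]
 [-0.001 -0.419 -0.908]
 [-1.     0.     0.001]]
```

Emit:
move_arm(commands=[[[0,4,3.1,0],[0,4,3.1,0],[0,4,3.1,0],[0,4,3.1,0],[0,4,3.1,0],[0,4,3.1,0],[0,4,3.1,0],[0,4,3.1,0]]], jaw=8.0)

```text
clock: 0.9
tool_pos: [0.4674, 0.2562, 0.2046]
orientation: [-71.2, 90.0, 174.1]
force: [0.9, 0.6, 0.6]
opening: 0.0805
```

Emit:
move_arm(commands=[[[0,1.7,4.4,0],[0,1.7,4.4,0],[0,1.7,4.4,0],[0,1.7,4.4,0],[0,1.7,4.4,0],[0,1.7,4.4,0],[0,1.7,4.4,0],[0,1.7,4.4,0]]])

```text
clock: 1.7
tool_pos: [0.4426, -0.1202, 0.2048]
orientation: [138.3, 90.0, 23.6]
force: [1.4, 0.9, -1.1]
opening: 0.0799
```

Emit:
move_arm(commands=[[[0,1.1,3.1,0.1],[0,0,0,0.14],[0,0,0,0.14],[0,0,0,0.14],[0,0,0,0.14],[0,0,0,0.14],[0,0,0,0.14],[0,0,0,0.14]]])

```text
clock: 2.5
tool_pos: [0.44, -0.1512, 0.2044]
orientation: [-13.7, 90.0, 169.4]
force: [0.1, 0.1, 0.6]
opening: 0.0799
```

Emit:
move_arm(commands=[[[0,0,0,0.14],[0,0,0,0.14],[0,0,0,0.14],[0,0,0,0.14],[0,0,0,0.14],[0,0,0,0.14],[0,0,0,0.14],[0,0,0,0.14]]])

```text
clock: 3.3
tool_pos: [0.44, -0.1512, 0.2044]
orientation: [49.5, 90.0, 168.4]
force: [-0.2, -0.2, 0.1]
opening: 0.0801
```

Emit:
move_arm(commands=[[[0,0,0,0.143],[0,0,0,0.143],[0,0,0,0.143],[0,0,0,0]]])

```text
clock: 3.7
tool_pos: [0.44, -0.1512, 0.2044]
orientation: [74.4, 90.0, 168.9]
force: [0.4, -0.2, 1.2]
opening: 0.0801
```

```bash
cat >> h.py <<'E'
from scipy.spatial.transform import Rotation as R
def go(*xyz):
    o=get_obs();M=R.from_euler('xyz',o['orientation'],degrees=True).as_matrix()
    print('clock',o['clock'],'tcp',o['tool_pos'].round(4),'jaw ang',np.degrees(np.arctan2(M[1,2],M[0,2])).round(2),'q',o['joint_pos'].round(1),'F',o['force'].round(1),'open',o['opening'])
    for t in xyz: print('to',t,'cm',(M.T@(np.array(t)-o['tool_pos'])*100).round(2))
    return M
E
python3 - <<'E'
from h import *
go((.436,-.222,.12),(.436,-.222,.047))
E
```

```text
clock 3.7 tcp [ 0.44   -0.1512  0.2044] jaw ang 94.5 q [  5.4   0.4 -24.6  -0.  -65.  -90.9] F [ 0.4 -0.2  1.2] open 0.08011803230394401
to (0.436, -0.222, 0.12) cm [ 8.44  0.95 -7.03]
to (0.436, -0.222, 0.047) cm [15.74  0.95 -7.03]
```

Emit:
move_arm(commands=[[[0.5,0.24,-1.76,0],[0.5,0.24,-1.76,0],[0.5,0.24,-1.76,0],[0.5,0.24,-1.75,0],[2.5,0,0,0],[2.5,0,0,0],[1.5,0,0,0],[0,0,0,0]]], jaw=5.0)

```text
clock: 4.5
tool_pos: [0.4346, -0.2218, 0.1175]
orientation: [74.6, 89.7, 169.4]
force: [0.1, 0.2, -0.1]
opening: 0.0499
```

```bash
python3 - <<'E'
from h import *
go((.436,-.222,.047))
i,d=snapshot('scene');P=cloud('scene',d);save('s1',i,(180,160,340,300),4)
E
```

```text
clock 4.5 tcp [ 0.4346 -0.2218  0.1175] jaw ang 94.82 q [ -3.9   7.6 -29.2  -0.  -53.5 -81.2] F [ 0.1  0.2 -0.1] open 0.04989937285431131
to (0.436, -0.222, 0.047) cm [ 7.05 -0.16 -0.04]
```

View pics/s1.png

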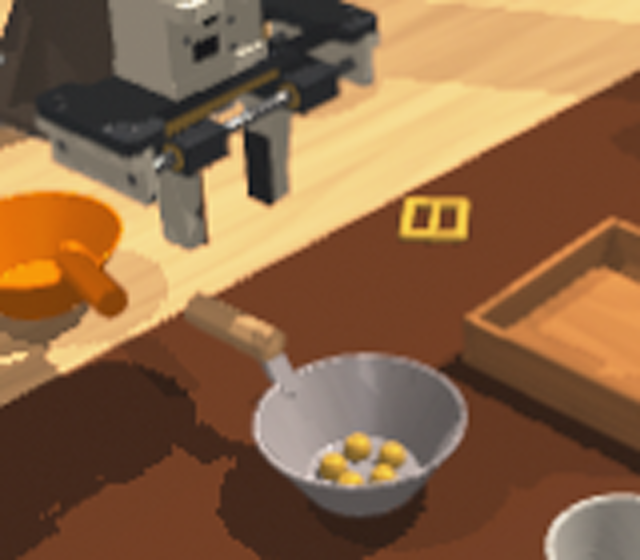

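The fingers straddle the handle's line at crop (230,190), with the pan and its five feet undisturbed. I'm descending and gripping.

Emit:
move_arm(commands=[[[2,0,0,0],[2,0,0,0],[2,0,0,0],[1,-0.1,0,0],[0,0,0,0]]])

```text
clock: 5.05
tool_pos: [0.4373, -0.2219, 0.0494]
orientation: [84.7, 89.9, 179.4]
force: [0.1, -0.4, -0.0]
opening: 0.0499
```

Emit:
move_arm(commands=[[[0,0,0,0],[0,0,0,0],[0,0,0,0],[0,0,0,0],[0,0,0,0],[0,0,0,0],[0,0,0,0]]], jaw=0)

```text
clock: 5.75
tool_pos: [0.4374, -0.222, 0.0498]
orientation: [-140.6, 90.0, -46.0]
force: [-1.2, -0.2, 1.0]
opening: 0.0019
```

Emit:
move_arm(commands=[[[-0.5,0,0,0],[-0.5,0,0,0],[-0.5,0,0,0],[-0.5,0,0,0],[0,0,0,0],[0,0,0,0]]])

```text
clock: 6.35
tool_pos: [0.4375, -0.222, 0.0698]
orientation: [-90.4, 90.0, 4.2]
force: [0.0, 0.1, -0.5]
opening: 0.0007
```

```bash
python3 - <<'E'
from h import *
go((.436,-.222,.047));print(get_obs()['moment'])
i,d=snapshot('scene');P=cloud('scene',d);save('s2',i,(180,160,340,300),4)
E
```

```text
clock 6.35 tcp [ 0.4375 -0.222   0.0698] jaw ang 94.63 q [ -3.9  11.1 -32.5  -0.  -46.4 -81.5] F [ 0.   0.1 -0.5] open 0.0007193875546888618
to (0.436, -0.222, 0.047) cm [2.28 0.15 0.01]
[ 0.01061604 -0.14759044 -0.03206695]
```

View pics/s2.png

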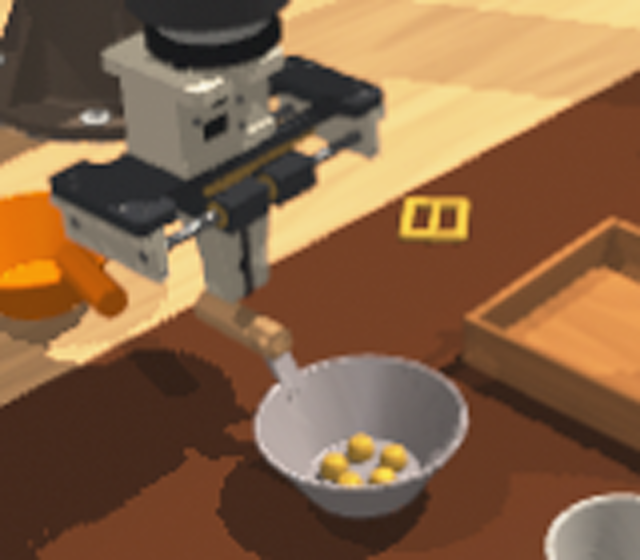

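The fingers closed fully: the handle was missed and the pan has barely moved. I'm measuring the handle against the finger tips in both cameras.

```bash
python3 - <<'E'
from h import *
S=np.load('scene0.npz');Q0=S['P'];T0=np.load('top0.npz')['P']
i,d=snapshot('scene');Q=cloud('scene',d)
j,e=snapshot('top');T=cloud('top',e)
save('t3',j,(360,130,450,240),5)
np.savez('now.npz',i=i,Q=Q,j=j,T=T)
def han(n,Q,ylo=-.262):
    m=(Q[...,0]>.385)&(Q[...,0]<.475)&(Q[...,1]<-.17)&(Q[...,1]>-.27)&(Q[...,2]>.055)&(Q[...,2]<.085)
    p=Q[m];c=p[:,:2]-p[:,:2].mean(0);w,v=np.linalg.eigh(c.T@c)
    V,U=np.nonzero(m)
    print(n,len(p),p.mean(0).round(4),v[:,1].round(3),'ext',np.ptp(c@v[:,1]).round(3),p.min(0).round(3),p.max(0).round(3),'px',U.min(),U.max(),V.min(),V.max())
han('s0',Q0);han('s1',Q);han('t0',T0);han('t1',T)
def rim(n,Q):
    m=(Q[...,0]>.47)&(Q[...,0]<.62)&(Q[...,1]<-.13)&(Q[...,1]>-.3)&(Q[...,2]>.042)&(Q[...,2]<.056)
    p=Q[m];(c,r)=cv2.minEnclosingCircle(p[:,:2].astype(np.float32));print(n,'rim',len(p),np.round(c,4),r,np.percentile(p,[2,50,98],axis=0).round(3).tolist())
rim('s0',Q0);rim('s1',Q);rim('t0',T0)
E
```

```text
s0 230 [ 0.4453 -0.2297  0.0711] [-0.988 -0.152] ext 0.07 [ 0.405 -0.24   0.055] [ 0.475 -0.213  0.081] px 226 251 233 252
s1 211 [ 0.4473 -0.2247  0.0712] [-0.995 -0.101] ext 0.07 [ 0.406 -0.232  0.055] [ 0.475 -0.21   0.08 ] px 229 252 232 250
t0 190 [ 0.4358 -0.2224  0.0746] [-0.997 -0.08 ] ext 0.066 [ 0.403 -0.235  0.059] [ 0.469 -0.211  0.083] px 401 410 198 222
t1 7 [ 0.4053 -0.2175  0.0758] [0.001 1.   ] ext 0.017 [ 0.405 -0.226  0.07 ] [ 0.406 -0.209  0.078] px 401 407 221 221
s0 rim 300 [ 0.5361 -0.2202] 0.06550027430057526 [[0.475, -0.278, 0.042], [0.512, -0.209, 0.046], [0.598, -0.158, 0.054]]
s1 rim 315 [ 0.5367 -0.219 ] 0.06635735929012299 [[0.473, -0.278, 0.042], [0.512, -0.212, 0.046], [0.6, -0.158, 0.055]]
t0 rim 261 [ 0.5352 -0.2146] 0.06328460574150085 [[0.476, -0.275, 0.042], [0.548, -0.221, 0.046], [0.597, -0.155, 0.052]]
```

View pics/t3.png

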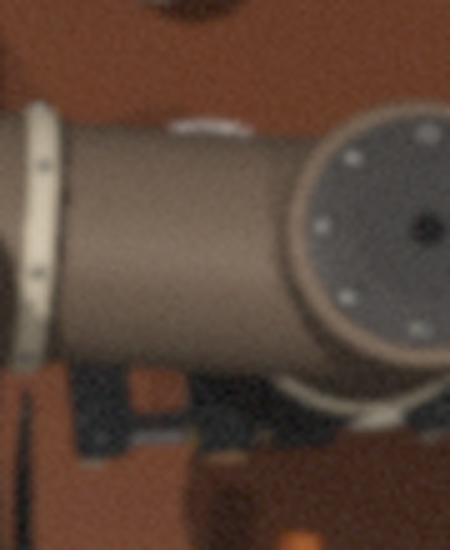

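```bash
python3 - <<'E'
from h import *
N=np.load('now.npz');Q=N['Q'];go()
for lo,hi in((.066,.072),(.072,.078),(.078,.084),(.084,.09),(.09,.1),(.1,.11)):
    m=(Q[...,0]>.38)&(Q[...,0]<.475)&(Q[...,1]<-.15)&(Q[...,1]>-.3)&(Q[...,2]>lo)&(Q[...,2]<hi)
    p=Q[m];print(lo,len(p),p.min(0).round(3),np.median(p,0).round(3),p.max(0).round(3))
for v in range(222,246,2): print(v,[ (N['i'][v,u]//10).tolist()+(Q[v,u]*1000).astype(int).tolist() for u in(232,236,240,244)])
E
```

```text
clock 6.5 tcp [ 0.4372 -0.2219  0.0695] jaw ang 94.63 q [ -3.9  11.1 -32.5  -0.  -46.4 -81.5] F [ 0.1 -0.7 -0.1] open 0.0003232895479612423
0.066 44 [ 0.41  -0.232  0.066] [ 0.455 -0.23   0.069] [ 0.474 -0.214  0.072]
0.072 114 [ 0.406 -0.232  0.072] [ 0.443 -0.224  0.075] [ 0.475 -0.211  0.078]
0.078 9 [ 0.42  -0.228  0.078] [ 0.445 -0.222  0.079] [ 0.471 -0.217  0.08 ]Traceback (most recent call last):
  File "<stdin>", line 5, in <module>
    return umr_minimum(a, axis, None, out, keepdims, initial, where)
ValueError: zero-size array to reduction operation minimum which has no identity
```

```bash
python3 - <<'E'
from h import *
N=np.load('now.npz');Q=N['Q']
for v in range(212,238,3): print(v,[ (N['i'][v,u]//10).tolist()+np.nan_to_num(Q[v,u]*1000).astype(int).tolist() for u in(230,234,238,242,246)])
# predicted pixel of TCP
c=calibration('scene');T=np.array(c['T']);K=np.array(c['mtx'])
for X in ([.437,-.222,.0695],[.437,-.222,.12]):
    q=np.linalg.inv(T)@np.array(X+[1]);r=np.array([q[0]/-q[2],-q[1]/-q[2]]);r*=1+c['k1']*(r@r);print(X,K[:2,:2]@r+K[:2,2])
E
```

```text
212 [[3, 3, 3, 454, -252, 168], [10, 8, 4, 471, -254, 176], [3, 3, 4, 482, -251, 179], [3, 4, 4, 477, -237, 171], [4, 4, 4, 477, -226, 166]]
215 [[17, 17, 16, 470, -265, 173], [7, 6, 5, 474, -257, 171], [3, 4, 4, 479, -250, 169], [4, 4, 4, 480, -240, 165], [14, 12, 10, 450, -205, 137]]
218 [[11, 10, 9, 471, -266, 166], [11, 11, 9, 453, -243, 147], [7, 7, 6, 479, -251, 162], [9, 8, 7, 451, -218, 135], [16, 13, 10, 449, -205, 128]]
221 [[12, 11, 10, 436, -243, 132], [12, 11, 10, 451, -242, 138], [12, 11, 10, 452, -231, 133], [8, 8, 7, 448, -217, 124], [18, 15, 11, 450, -207, 121]]
224 [[17, 14, 11, 431, -240, 119], [12, 11, 10, 446, -239, 126], [12, 11, 10, 450, -231, 124], [7, 7, 6, 448, -218, 117], [18, 15, 12, 450, -207, 113]]
227 [[22, 18, 12, 294, -143, 2], [12, 11, 10, 443, -238, 116], [11, 11, 9, 451, -232, 116], [6, 5, 5, 449, -219, 110], [13, 11, 10, 450, -208, 104]]
230 [[24, 21, 14, 302, -150, 0], [12, 11, 10, 440, -236, 105], [12, 11, 10, 448, -231, 106], [5, 4, 4, 448, -219, 100], [11, 9, 7, 337, -121, 1]]
233 [[18, 13, 9, 406, -225, 75], [13, 12, 10, 439, -237, 96], [12, 11, 10, 451, -234, 101], [7, 4, 3, 342, -140, 2], [11, 6, 3, 350, -132, 2]]
236 [[15, 11, 8, 414, -231, 73], [15, 11, 7, 421, -225, 73], [14, 11, 8, 433, -221, 77], [11, 6, 4, 352, -148, 1], [11, 6, 3, 359, -140, 1]]
[0.437, -0.222, 0.0695] [239.1721253  239.31189323]
[0.437, -0.222, 0.12] [237.49626133 221.79664878]
```

The scene depth puts the real finger tips at z≈0.095, while the reported TCP is 0.070. So the fingers end about 25 mm short of the stated TCP, and the first close only grazed the handle top. I'll go about 25 mm lower, which stays clear of the bench whichever reading is right.

Emit:
move_arm(commands=[[[0,0,0,0],[0,0,0,0],[0,0,0,0],[0,0,0,0]]], jaw=5.0)

```text
clock: 6.9
tool_pos: [0.4374, -0.222, 0.0696]
orientation: [90.1, 90.0, -175.3]
force: [0.4, -0.5, -0.1]
opening: 0.027
```

Emit:
move_arm(commands=[[[1,0,0,0],[1,0,0,0],[1,0,0,0],[1,0,0,0],[0.5,0,0,0],[0,0,0,0]]])

```text
clock: 7.5
tool_pos: [0.4367, -0.2219, 0.0236]
orientation: [80.1, 89.9, 174.7]
force: [-0.2, -0.7, 0.2]
opening: 0.0505
```

Emit:
move_arm(commands=[[[0,0,0,0],[0,0,0,0],[0,0,0,0],[0,0,0,0],[0,0,0,0],[0,0,0,0],[0,0,0,0]]], jaw=0)

```text
clock: 8.2
tool_pos: [0.4375, -0.222, 0.0248]
orientation: [-105.1, 90.0, -10.5]
force: [-0.2, 0.6, 0.6]
opening: 0.0195
```

Gripped at an opening of 19.5 mm (the handle is 20 mm). I'll lift a little and check for sag.

Emit:
move_arm(commands=[[[-0.3,0,0,0],[-0.5,0,0,0],[-0.5,0,0,0],[-0.5,0,0,0],[-0.2,0,0,0],[0,0,0,0],[0,0,0,0]]])

```text
clock: 8.9
tool_pos: [0.4373, -0.2219, 0.0446]
orientation: [23.2, 90.0, 117.8]
force: [0.1, 0.1, -1.4]
opening: 0.0196
```

```bash
cat >> h.py <<'E'
def rimplane(lo=.03,box=(.46,.63,-.32,-.1),name='scene'):
    i,d=snapshot(name);Q=cloud(name,d);np.savez('now.npz',i=i,Q=Q)
    m=(Q[...,0]>box[0])&(Q[...,0]<box[1])&(Q[...,1]>box[2])&(Q[...,1]<box[3])&(Q[...,2]>lo)
    p=Q[m]
    # top surface binned
    for k,n in((0,'x'),(1,'y')):
        e=np.percentile(p[:,k],np.linspace(0,100,7));print(n,[(round(a,3),np.percentile(p[(p[:,k]>=a)&(p[:,k]<=b),2],97).round(3)) for a,b in zip(e,e[1:])])
    return i,Q
E
python3 - <<'E'
from h import *
go();print(get_obs()['moment'])
i,Q=rimplane(.03);save('s4',i,(180,140,340,300),3.5)
E
```

```text
clock 8.9 tcp [ 0.4373 -0.2219  0.0446] jaw ang 94.62 q [ -3.9  13.1 -34.1  -0.  -42.8 -81.5] F [ 0.1  0.1 -1.4] open 0.019588291000428238
[0.05955567 0.04671391 0.01642166]
x [(np.float64(0.46), np.float64(0.506)), (np.float64(0.467), np.float64(0.506)), (np.float64(0.475), np.float64(0.503)), (np.float64(0.481), np.float64(0.497)), (np.float64(0.485), np.float64(0.498)), (np.float64(0.489), np.float64(0.458))]
y [(np.float64(-0.318), np.float64(0.496)), (np.float64(-0.257), np.float64(0.502)), (np.float64(-0.243), np.float64(0.505)), (np.float64(-0.226), np.float64(0.505)), (np.float64(-0.205), np.float64(0.496)), (np.float64(-0.168), np.float64(0.487))]
```

View pics/s4.png

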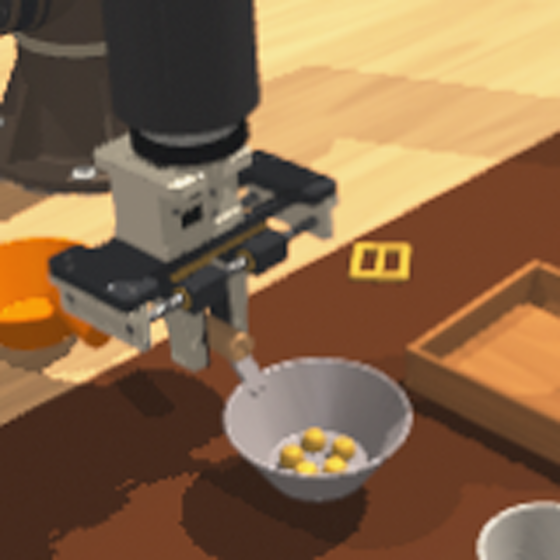

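The pan is held by the handle (crop (230,340)), all five feet are in it, and it looks slightly nose down. I'm measuring the tilt (6 pictures viewed so far).

```bash
cat >> h.py <<'E'
def tilt(Q,g,nose,L=.3):
    """profile along nose direction from grip g (xy): highest point per 15 mm bin, z<.14"""
    n=np.array(nose)/np.linalg.norm(nose);r=Q[...,:2]-np.array(g);a=r@n;b=r@np.array([-n[1],n[0]])
    for s in np.arange(.0,.2,.02):
        m=(a>s)&(a<s+.02)&(abs(b)<.07)&(Q[...,2]>.012)&(Q[...,2]<.16)
        if m.sum()>3: print(round(s+.01,3),m.sum(),'zmin',np.percentile(Q[m][:,2],3).round(3),'zmax',np.percentile(Q[m][:,2],97).round(3),'b',b[m].min().round(3),b[m].max().round(3))
E
python3 - <<'E'
from h import *
Q=np.load('now.npz')['Q'];tilt(Q,(.437,-.222),(.997,.08))
print();tilt(np.load('scene0.npz')['P'],(.437,-.222),(.997,.08))
E
```

```text
0.01 326 zmin 0.075 zmax 0.145 b -0.046 0.029
0.03 401 zmin 0.073 zmax 0.159 b -0.069 0.069
0.05 426 zmin 0.038 zmax 0.155 b -0.044 0.044
0.07 391 zmin 0.021 zmax 0.063 b -0.056 0.055
0.09 303 zmin 0.02 zmax 0.061 b -0.061 0.059
0.11 271 zmin 0.019 zmax 0.06 b -0.062 0.061
0.13 208 zmin 0.018 zmax 0.06 b -0.059 0.057
0.15 110 zmin 0.035 zmax 0.062 b -0.046 0.044
0.17 12 zmin 0.057 zmax 0.061 b -0.022 0.012

0.01 55 zmin 0.063 zmax 0.078 b -0.015 0.002
0.03 108 zmin 0.048 zmax 0.078 b -0.015 0.007
0.05 302 zmin 0.019 zmax 0.048 b -0.045 0.04
0.07 294 zmin 0.013 zmax 0.047 b -0.061 0.05
0.09 196 zmin 0.013 zmax 0.047 b -0.065 0.058
0.11 200 zmin 0.013 zmax 0.047 b -0.065 0.057
0.13 168 zmin 0.014 zmax 0.047 b -0.063 0.052
0.15 116 zmin 0.019 zmax 0.048 b -0.052 0.041
0.17 12 zmin 0.043 zmax 0.049 b -0.02 0.013
```

The pan hangs nearly level (about 2°), so the grip resists rotation. The moves only spin about the tool's vertical axis, so I'll tip the pan by letting it pivot in the jaws: ease the grip over the tray, then use the tray's inner wall as a stop. First I lift and turn the nose to +y.

Emit:
move_arm(commands=[[[-0.5,0,0,0],[-1,0,0,0],[-1.5,0,0,0],[-2,0,0,0],[-2,0,0,0],[-2,0,0,0],[-2,0,0,0],[-1,0,0,0]]])

```text
clock: 9.75
tool_pos: [0.4383, -0.2222, 0.1672]
orientation: [-106.1, 89.8, -11.5]
force: [-0.2, -0.1, -2.1]
opening: 0.0196
```

Emit:
move_arm(commands=[[[-0.3,0,0,-0.06],[0,0,0,-0.11],[0,0,0,-0.11],[0,0,0,-0.11],[0,0,0,-0.11],[0,0,0,-0.11],[0,0,0,-0.11],[0,0,0,-0.11]]])

```text
clock: 10.55
tool_pos: [0.4372, -0.2219, 0.1677]
orientation: [13.6, 90.0, 156.1]
force: [-0.8, 0.0, -2.2]
opening: 0.0196
```

Emit:
move_arm(commands=[[[0,0,0,-0.11],[0,0,0,-0.11],[0,0,0,-0.11],[0,0,0,-0.11],[0,0,0,-0.11],[0,0,0,-0.06],[0,0,0,-0.05],[0,0,0,0]]])

```text
clock: 11.35
tool_pos: [0.4373, -0.222, 0.1677]
orientation: [-43.3, 90.0, 136.7]
force: [-0.0, 0.1, -1.1]
opening: 0.0195
```

```bash
python3 - <<'E'
from h import *
M=go((.59,-.02,.165));i,d=snapshot('scene');Q=cloud('scene',d);np.savez('now.npz',i=i,Q=Q)
tilt(Q,get_obs()['tool_pos'][:2],-M[:2,1])
E
```

```text
clock 11.35 tcp [ 0.4373 -0.222   0.1677] jaw ang -179.96 q [ -3.9   4.7 -25.1  -0.  -60.2   3.9] F [-0.   0.1 -1.1] open 0.019472381680775103
to (0.59, -0.02, 0.165) cm [  0.27 -20.19 -15.28]
0.05 21 zmin 0.147 zmax 0.159 b -0.026 0.005
0.07 74 zmin 0.139 zmax 0.159 b -0.045 0.035
0.09 84 zmin 0.139 zmax 0.16 b -0.05 0.044
0.11 104 zmin 0.141 zmax 0.159 b -0.049 0.045
0.13 161 zmin 0.023 zmax 0.159 b -0.07 0.04
0.15 53 zmin 0.017 zmax 0.16 b -0.07 0.021
0.17 27 zmin 0.014 zmax 0.035 b -0.07 -0.064
0.19 39 zmin 0.013 zmax 0.036 b -0.07 -0.064
```

Emit:
move_arm(commands=[[[0,-1,-0.8,0],[0,-2,-1.5,0],[0,-2.5,-1.9,0],[0,-3,-2.3,0],[0,-3.2,-2.4,0],[0,-3.2,-2.4,0],[0,-2.5,-1.9,0],[0,-1.7,-1.2,0]]])

```text
clock: 12.2
tool_pos: [0.5828, -0.0285, 0.1673]
orientation: [-3.4, 90.0, 176.6]
force: [-0.0, 0.3, -2.1]
opening: 0.0196
```

Emit:
move_arm(commands=[[[0,-1.1,-0.9,0],[0,0,0,0],[0,0,0,0],[0,0,0,0]]], jaw=1.7)

```text
clock: 12.6
tool_pos: [0.5898, -0.0208, 0.1677]
orientation: [10.3, 90.0, -169.8]
force: [-0.2, 0.2, -2.1]
opening: 0.0192
```

```bash
python3 - <<'E'
from h import *
M=go((.59,-.02,.165));i,d=snapshot('scene');Q=cloud('scene',d);np.savez('now.npz',i=i,Q=Q)
tilt(Q,get_obs()['tool_pos'][:2],-M[:2,1])
E
```

```text
clock 12.6 tcp [ 0.5898 -0.0208  0.1677] jaw ang 179.94 q [ 16.9  14.2 -13.4  -0.  -62.5 -17. ] F [-0.2  0.2 -2.1] open 0.01921782811788648
to (0.59, -0.02, 0.165) cm [ 0.27 -0.08 -0.02]
0.05 52 zmin 0.143 zmax 0.16 b -0.026 0.012
0.07 87 zmin 0.014 zmax 0.158 b -0.043 0.068
0.09 367 zmin 0.013 zmax 0.15 b -0.07 0.07
0.11 69 zmin 0.142 zmax 0.158 b -0.048 0.043
0.13 130 zmin 0.14 zmax 0.158 b -0.034 0.037
0.15 31 zmin 0.15 zmax 0.16 b -0.019 0.015
```

Emit:
move_arm(commands=[[[0,0,0,0],[0,0,0,0],[0,0,0,0]]], jaw=1.85)

```text
clock: 12.95
tool_pos: [0.5903, -0.0203, 0.1679]
orientation: [-159.3, 90.0, 20.7]
force: [-0.6, -0.4, -1.3]
opening: 0.0195
```

```bash
sed -i 's/<\.16)/<.215)/; s/arange(.0,/arange(.04,/' h.py; python3 - <<'E'
from h import *
M=go();i,d=snapshot('scene');Q=cloud('scene',d);np.savez('now.npz',i=i,Q=Q)
tilt(Q,get_obs()['tool_pos'][:2],-M[:2,1])
E
```

```text
clock 12.95 tcp [ 0.5903 -0.0203  0.1679] jaw ang 179.97 q [ 17.   14.2 -13.3  -0.  -62.5 -17. ] F [-0.6 -0.4 -1.3] open 0.019547177690349745
0.05 156 zmin 0.146 zmax 0.185 b -0.047 0.013
0.07 169 zmin 0.016 zmax 0.184 b -0.059 0.069
0.09 366 zmin 0.013 zmax 0.174 b -0.069 0.07
0.11 87 zmin 0.143 zmax 0.18 b -0.062 0.047
0.13 191 zmin 0.141 zmax 0.178 b -0.057 0.047
0.15 127 zmin 0.156 zmax 0.179 b -0.044 0.044
```

Emit:
move_arm(commands=[[[0,0,0,0],[0,0,0,0],[0,0,0,0]]], jaw=1.93)

```text
clock: 13.3
tool_pos: [0.5904, -0.02, 0.1676]
orientation: [10.9, 90.0, -169.1]
force: [-0.5, 0.5, -1.4]
opening: 0.02
```

```bash
python3 - <<'E'
from h import *
M=go();i,d=snapshot('scene');Q=cloud('scene',d);np.savez('now.npz',i=i,Q=Q)
tilt(Q,get_obs()['tool_pos'][:2],-M[:2,1])
E
```

```text
clock 13.3 tcp [ 0.5904 -0.02    0.1676] jaw ang -180.0 q [ 17.   14.2 -13.3  -0.  -62.5 -17. ] F [-0.5  0.5 -1.4] open 0.019973797666236182
0.05 161 zmin 0.145 zmax 0.184 b -0.05 0.045
0.07 178 zmin 0.013 zmax 0.183 b -0.061 0.069
0.09 364 zmin 0.013 zmax 0.173 b -0.069 0.069
0.11 84 zmin 0.141 zmax 0.18 b -0.062 0.047
0.13 186 zmin 0.141 zmax 0.178 b -0.057 0.049
0.15 133 zmin 0.152 zmax 0.179 b -0.043 0.014
```

Emit:
move_arm(commands=[[[0,0,0,0],[0,0,0,0],[0,0,0,0]]], jaw=1.96)

```text
clock: 13.65
tool_pos: [0.5904, -0.02, 0.1676]
orientation: [25.7, 90.0, -154.3]
force: [0.3, 0.1, -1.3]
opening: 0.0196
```

```bash
python3 - <<'E'
from h import *
M=go();i,d=snapshot('scene');Q=cloud('scene',d);np.savez('now.npz',i=i,Q=Q)
tilt(Q,get_obs()['tool_pos'][:2],-M[:2,1])
E
```

```text
clock 13.65 tcp [ 0.5904 -0.02    0.1676] jaw ang -180.0 q [ 17.   14.2 -13.3   0.  -62.5 -17. ] F [ 0.3  0.1 -1.3] open 0.01955998078078112
0.05 43 zmin 0.088 zmax 0.124 b -0.062 -0.043
0.07 42 zmin 0.012 zmax 0.095 b -0.058 0.069
0.09 266 zmin 0.013 zmax 0.036 b -0.068 0.069
```

```bash
python3 - <<'E'
from h import *
N=np.load('now.npz');save('s5',N['i'],(220,120,440,300),3.3);Q=N['Q'];print(get_obs()['force'])
m=(abs(Q[...,0]-.59)<.09)&(abs(Q[...,1]-.02)<.12)&(Q[...,2]>.045)&(Q[...,2]<.15)
p=Q[m]
for lo in np.arange(.045,.15,.015):
    q=p[(p[:,2]>lo)&(p[:,2]<lo+.015)];
    if len(q): print(lo.round(3),len(q),q.min(0).round(3),q.max(0).round(3))
E
```

```text
[ 0.36419345 -1.11857393 -2.56089517]
0.06 18 [0.57  0.008 0.063] [0.62  0.018 0.075]
0.075 43 [ 0.563 -0.005  0.075] [0.637 0.042 0.09 ]
0.09 101 [ 0.562 -0.019  0.09 ] [0.649 0.042 0.105]
0.105 186 [ 0.558 -0.026  0.105] [0.652 0.038 0.12 ]
0.12 215 [ 0.552 -0.025  0.12 ] [0.652 0.025 0.135]
0.135 203 [ 0.546 -0.02   0.135] [0.647 0.013 0.15 ]
```

View pics/s5.png

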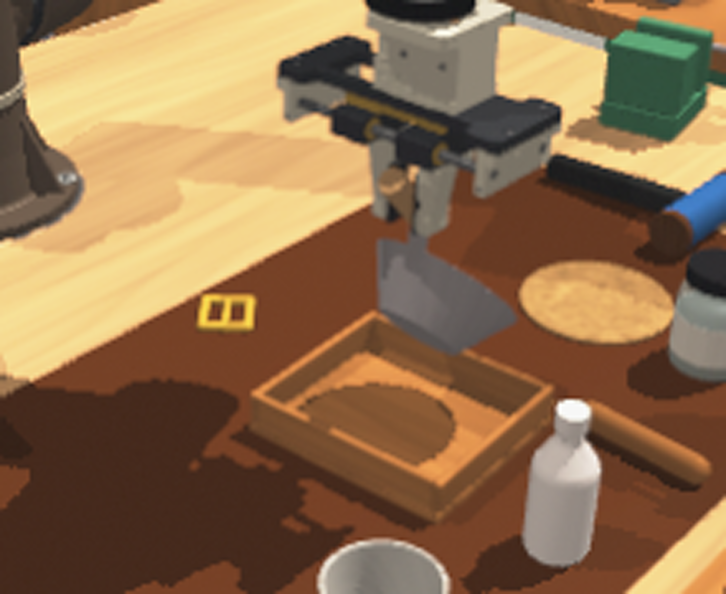

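The pan pivoted in the jaws to roughly 55–60°, with its mouth facing +y over the tray; it is still held and the tray floor is empty so far. I'll firm up the grip, then use the tray's far inner wall to tip it further.

Emit:
move_arm(commands=[[[0,0,0,0],[0,1,0,0],[0,1.2,0,0],[0.8,0.8,0,0],[1,0,0,0],[1,0,0,0],[0.4,0,0,0],[0,0,0,0]]], jaw=1.92)

```text
clock: 14.5
tool_pos: [0.5898, -0.0499, 0.1344]
orientation: [9.7, 89.9, -170.3]
force: [1.0, 0.6, -2.0]
opening: 0.0195
```

```bash
cat >> h.py <<'E'
def tip():
    """estimate nose-down angle by fitting the pan surface (revolved frustum, outside+inside) with both cameras"""
    from scipy.optimize import least_squares
    o=get_obs();g=o['tool_pos']+[0,0,.041]
    pts=[]
    for n in('scene','top'):
        i,d=snapshot(n);Q=cloud(n,d);np.savez(f'now_{n}.npz',i=i,Q=Q)
        q=Q[(np.abs(Q[...,0]-g[0])<.075)&(np.abs(Q[...,1]-g[1]-.03)<.15)&(Q[...,2]>.04)&(Q[...,2]<g[2]-.03)];pts.append(q)
        print(n,len(q))
    P=np.vstack(pts)-g
    def loc(a):
        t,dx,dy,dz=a;c,s=np.cos(t),np.sin(t)
        y=P[:,1]-dy;z=P[:,2]-dz
        X=y*c-z*s-.101; Z=y*s+z*c+.066; return X,P[:,0]-dx,Z
    def f(a):
        X,Y,Z=loc(a);r=np.hypot(X,Y)
        zc=np.clip(Z,0,.046);rw=.034+zc*28/46-.0
        dw=np.hypot((r-rw)*.854,Z-zc)
        db=np.hypot(Z,np.maximum(r-.034,0))
        return np.r_[np.minimum(np.minimum(dw,db),.02),np.array(a[1:])*1.0*np.sqrt(len(P))/5]
    best=min((least_squares(f,[t,0,0,0],loss='soft_l1',f_scale=.003) for t in np.radians([20,40,60,80,100,120])),key=lambda s:s.cost)
    t=best.x[0];print('tilt deg',np.degrees(t).round(1),'off',best.x[1:].round(4),'rms',np.sqrt(np.mean(f(best.x)[:len(P)]**2)).round(4))
    c,s=np.cos(t),np.sin(t);G=g+best.x[1:]
    for n,(x,z) in dict(farrim=(.163,-.02),nearrim=(.039,-.02),farbase=(.135,-.066),nearbase=(.067,-.066),rimc=(.101,-.02)).items(): print(n,'y,z',(G[1]+x*c+z*s).round(3),(G[2]-x*s+z*c).round(3))
E
python3 - <<'E'
from h import *
go();tip()
i=np.load('now_scene.npz')['i'];j=np.load('now_top.npz')['i']
a=cv2.resize(i[140:300,250:430],None,fx=2.2,fy=2.2);b=cv2.resize(j[90:250,240:420],None,fx=2.2,fy=2.2);save('s6',np.hstack([a,b]))
E
```

```text
clock 14.5 tcp [ 0.5898 -0.0499  0.1344] jaw ang -179.99 q [ 14.1  16.  -15.6  -0.  -58.5 -14.1] F [ 1.   0.6 -2. ] open 0.019506347508936286
scene 894
top 477
tilt deg 50.0 off [ 0.0021 -0.001   0.0028] rms 0.0039
farrim y,z 0.039 0.04
nearrim y,z -0.041 0.135
farbase y,z -0.015 0.032
nearbase y,z -0.058 0.084
rimc y,z -0.001 0.088
```

View pics/s6.png

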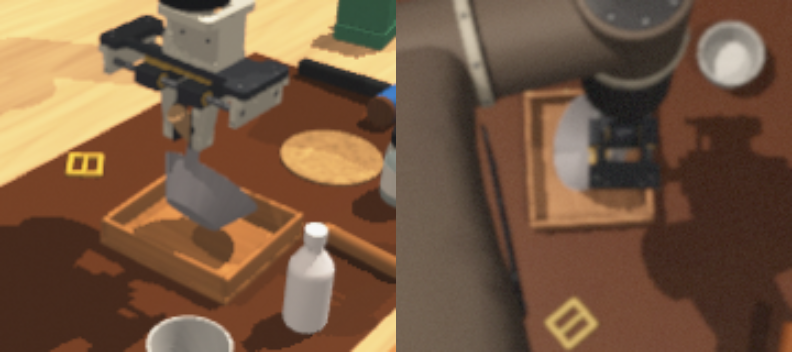

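Emit:
move_arm(commands=[[[0.8,0,0,0],[0.7,0,0,0],[0,-1.3,0,0],[0,-1.3,0,0],[-0.7,-1.3,0,0],[-0.6,-1.3,0,0],[-0.5,-1.3,0,0],[-0.4,-1.3,0,0]]])

```text
clock: 15.4
tool_pos: [0.5905, 0.0293, 0.1436]
orientation: [178.3, 90.0, -1.6]
force: [1.4, -2.3, -2.5]
opening: 0.0192
```

```bash
python3 - <<'E'
from h import *
go();tip()
E
```

```text
clock 15.4 tcp [0.5905 0.0293 0.1436] jaw ang -179.97 q [ 21.8  15.4 -15.1   0.  -59.5 -21.8] F [ 1.4 -2.3 -2.5] open 0.019205970282025364
scene 1175
top 78
tilt deg 71.4 off [ 0.0017  0.0001 -0.0008] rms 0.0032
farrim y,z 0.062 0.023
nearrim y,z 0.023 0.14
farbase y,z 0.01 0.035
nearbase y,z -0.012 0.099
rimc y,z 0.043 0.082
```

The wall stop works as planned: the pan is at 71°, with the rim at y 0.062, z 0.023. I'm continuing past 100°.

Emit:
move_arm(commands=[[[-0.2,-1.4,0,0],[-0.2,-1.4,0,0],[0,-1.4,0,0],[0.1,-1.4,0,0],[0.3,-1.4,0,0],[0.3,-1.4,0,0],[0.5,-1.3,0,0],[0.5,-1.3,0,0]]])

```text
clock: 16.3
tool_pos: [0.5903, 0.1393, 0.129]
orientation: [-18.5, 90.0, 161.5]
force: [1.0, -1.9, -1.4]
opening: 0.0197
```

```bash
python3 - <<'E'
from h import *
go();tip()
i=np.load('now_scene.npz')['i'];j=np.load('now_top.npz')['i']
a=cv2.resize(i[140:300,250:430],None,fx=2.2,fy=2.2);b=cv2.resize(j[90:250,240:420],None,fx=2.2,fy=2.2);save('s7',np.hstack([a,b]))
E
```

```text
clock 16.3 tcp [0.5903 0.1393 0.129 ] jaw ang -179.99 q [ 31.7  17.5 -14.2  -0.  -58.3 -31.7] F [ 1.  -1.9 -1.4] open 0.01971458664050692
scene 1410
top 905
tilt deg 108.8 off [ 0.0018 -0.0101 -0.0017] rms 0.0023
farrim y,z 0.058 0.02
nearrim y,z 0.098 0.138
farbase y,z 0.023 0.062
nearbase y,z 0.045 0.126
rimc y,z 0.078 0.079
```

View pics/s7.png

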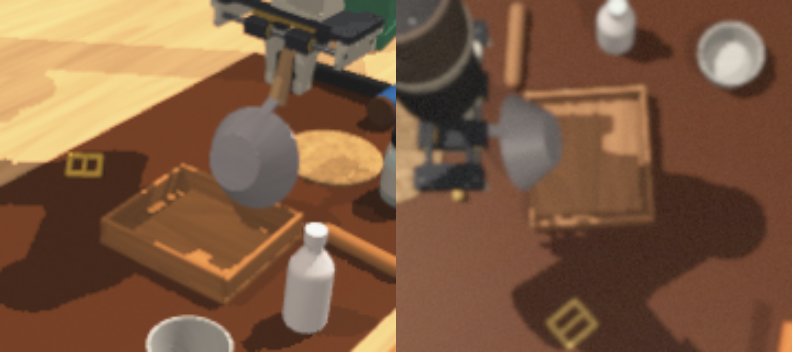

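Here the pan is at 109° and the tray floor looks empty from both views. A brass spot in the top view at crop (458,195) may be a foot outside the tray, so I'm locating all the brass-coloured points.

```bash
cat >> h.py <<'E'
def brass(name,new=False):
    if new: i,d=snapshot(name);Q=cloud(name,d);np.savez(f'now_{name}.npz',i=i,Q=Q)
    N=np.load(f'now_{name}.npz');i,Q=N['i'],N['Q']
    h=cv2.cvtColor(i,cv2.COLOR_RGB2HSV).astype(int)
    m=((h[...,0]>19)&(h[...,0]<32)&(h[...,1]>110)&(h[...,2]>100)&(Q[...,0]>.3)&(Q[...,0]<.85)&(abs(Q[...,1])<.45)).astype(np.uint8)
    n,l,s,c=cv2.connectedComponentsWithStats(m)
    for k in range(1,n):
        if s[k,4]>=3: print(name,'px',c[k].round(1),'area',s[k,4],'xyz',np.nanmedian(Q[l==k],0).round(3))
E
python3 - <<'E'
from h import *
brass('top');brass('scene');print('orig');
D=np.load('top0.npz');np.savez('now_o.npz',i=D['i'],Q=D['P']);brass('o')
print(get_obs()['force'])
E
```

```text
top px [267.4 178.2] area 5 xyz [0.537 0.167 0.016]
top px [318.6 245.8] area 5 xyz [0.341 0.015 0.008]
scene px [372.7 147.7] area 3 xyz [0.577 0.114 0.244]
scene px [324.6 180.8] area 8 xyz [0.303 0.252 0.   ]
scene px [283.2 210.3] area 6 xyz [0.346 0.016 0.007]
scene px [290.5 211. ] area 4 xyz [0.361 0.03  0.006]
scene px [294.7 211.3] area 3 xyz [0.375 0.035 0.009]
scene px [282.9 217.5] area 15 xyz [ 0.373 -0.013  0.006]
scene px [294.8 216.3] area 6 xyz [0.392 0.018 0.006]
scene px [289.  218.1] area 9 xyz [ 0.387 -0.001  0.005]
scene px [218.  238.8] area 5 xyz [ 0.314 -0.199  0.   ]
scene px [402.6 316.9] area 545 xyz [ 0.842 -0.08   0.   ]
scene px [473.  247.3] area 26 xyz [0.843 0.235 0.   ]
scene px [198.  247.2] area 5 xyz [ 0.306 -0.261 -0.   ]
scene px [194.8 249.4] area 5 xyz [ 0.308 -0.271  0.   ]
scene px [464.2 253.8] area 10 xyz [0.839 0.193 0.   ]
scene px [180.1 256.3] area 9 xyz [ 0.304 -0.316  0.001]
scene px [461.5 261.5] area 6 xyz [0.848 0.157 0.   ]
scene px [168.7 261.7] area 7 xyz [ 0.303 -0.347  0.   ]
scene px [453.5 269.5] area 8 xyz [ 0.847  0.112 -0.   ]
scene px [391. 318.] area 3 xyz [ 0.822 -0.133 -0.001]
scene px [357. 351.] area 17 xyz [ 0.823 -0.251  0.   ]
scene px [343. 365.] area 3 xyz [ 0.824 -0.298  0.001]
scene px [323.  384.8] area 52 xyz [ 0.825 -0.359  0.   ]
scene px [310.2 396.2] area 5 xyz [ 0.824 -0.39   0.   ]
orig
o px [398.9 172.3] area 9 xyz [ 0.554 -0.216  0.017]
o px [392.3 176.1] area 9 xyz [ 0.542 -0.196  0.016]
o px [404.3 175.7] area 12 xyz [ 0.543 -0.23   0.015]
o px [403.1 182.3] area 9 xyz [ 0.523 -0.226  0.018]
o px [395.  183.3] area 7 xyz [ 0.521 -0.204  0.016]
o px [319.5 236.4] area 117 xyz [0.369 0.015 0.008]
[ 0.79883932 -1.6390609  -1.5031804 ]
```

One foot went over the wall to about (0.537, 0.167). I'm lifting the pan clear to find the other four.

Emit:
move_arm(commands=[[[-1,0,0,0],[-2,0,0,0],[-2,0,0,0],[-2,0,0,0],[-1.5,1,0,0],[-1,2,0,0],[0,2,0,0],[0,0,0,0]]], jaw=1.8)

```text
clock: 17.2
tool_pos: [0.5907, 0.0863, 0.2264]
orientation: [-148.5, 89.9, 31.4]
force: [1.3, -0.8, -1.0]
opening: 0.0197
```

```bash
python3 - <<'E'
from h import *
go();brass('top',1);brass('scene',1)
i=np.load('now_scene.npz')['i'];j=np.load('now_top.npz')['i']
a=cv2.resize(i[150:310,280:440],None,fx=2.4,fy=2.4);b=cv2.resize(j[90:250,210:370],None,fx=2.4,fy=2.4);save('s8',np.hstack([a,b]))
E
```

```text
clock 17.2 tcp [0.5907 0.0863 0.2264] jaw ang 179.87 q [ 27.   12.4  -7.8  -0.  -69.7 -27.2] F [ 1.3 -0.8 -1. ] open 0.019708819620654325
top px [288.8 151.8] area 5 xyz [0.616 0.105 0.012]
top px [276.9 169.3] area 10 xyz [0.564 0.139 0.014]
top px [274.8 182.8] area 17 xyz [0.523 0.144 0.015]
top px [319.3 236.5] area 148 xyz [0.368 0.015 0.009]
scene px [364.  116.2] area 6 xyz [0.578 0.065 0.341]
scene px [374.8 119. ] area 5 xyz [0.609 0.064 0.342]
scene px [379. 120.] area 3 xyz [0.621 0.066 0.343]
scene px [383.  121.3] area 3 xyz [0.631 0.065 0.342]
scene px [332.  177.3] area 6 xyz [0.305 0.289 0.001]
scene px [325.5 180.7] area 6 xyz [ 0.302  0.259 -0.002]
scene px [278.8 205.4] area 18 xyz [ 0.304  0.033 -0.   ]
scene px [268.9 212.1] area 19 xyz [ 0.311 -0.01  -0.002]
scene px [288.5 214.5] area 100 xyz [0.371 0.011 0.006]
scene px [357.4 215.7] area 7 xyz [0.529 0.138 0.01 ]
scene px [251.  221.7] area 11 xyz [ 0.312 -0.082 -0.002]
scene px [367.  221.2] area 17 xyz [0.565 0.131 0.011]
scene px [196.  248.4] area 21 xyz [ 0.306 -0.268  0.001]
scene px [179.7 256. ] area 3 xyz [ 0.302 -0.316  0.002]
scene px [402.2 318. ] area 524 xyz [ 0.843 -0.1    0.   ]
scene px [164.  264.3] area 3 xyz [ 0.302 -0.359 -0.001]
scene px [449.5 266.5] area 4 xyz [0.834 0.116 0.   ]
scene px [157.  267.6] area 5 xyz [ 0.302 -0.379  0.   ]
scene px [351.5 356.5] area 30 xyz [ 0.823 -0.271  0.   ]
scene px [322.6 386.2] area 43 xyz [ 0.826 -0.357 -0.   ]
scene px [337.  387.2] area 5 xyz [ 0.847 -0.344 -0.   ]
```

View pics/s8.png

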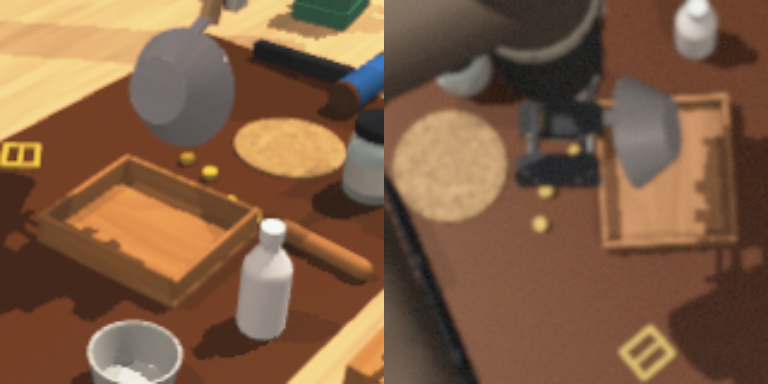

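All the feet rolled over the far wall onto the bench between tray and mat: (0.523,0.144), (0.565,0.135), (0.616,0.105), and probably two more hidden. None are in the tray. Recovery plan: bring the pan upright, park it on the mat with the handle toward −x, pick each foot into the tray, then re-grip the pan on the mat (which satisfies the "held on mat" step) and release it. First I ease the grip so gravity brings it back.

Emit:
move_arm(commands=[[[0,0,0,0],[0,0,0,0],[0,0,0,0]]], jaw=1.96)

```text
clock: 17.6
tool_pos: [0.5904, 0.0885, 0.2245]
orientation: [-2.4, 90.0, 177.7]
force: [0.5, 0.4, -0.7]
opening: 0.0201
```

Emit:
move_arm(commands=[[[0,0,0,0]]], jaw=1.9)

```text
clock: 17.7
tool_pos: [0.5904, 0.0884, 0.2245]
orientation: [22.9, 90.0, -157.1]
force: [-0.1, -0.1, -1.8]
opening: 0.0199
```

```bash
python3 - <<'E'
from h import *
go();tip();
E
```

```text
clock 17.7 tcp [0.5904 0.0884 0.2245] jaw ang -179.97 q [ 27.3  12.6  -7.8  -0.  -69.6 -27.2] F [-0.1 -0.1 -1.8] open 0.01989008353495165
scene 1659
top 1018
tilt deg 107.9 off [ 0.0016 -0.011  -0.0007] rms 0.0024
farrim y,z 0.008 0.116
nearrim y,z 0.046 0.234
farbase y,z -0.027 0.157
nearbase y,z -0.006 0.221
rimc y,z 0.027 0.175
```

```bash
python3 - <<'E'
import numpy as np
prof=[(.039,-.02),(.067,-.066),(.135,-.066),(.163,-.02)]
pts=np.vstack([np.linspace(a,b,200) for a,b in zip(prof,prof[1:])])
gy,gz=.0774,.2648;prev=None
for th in range(108,35,-6):
    t=np.radians(th);c,s=np.cos(t),np.sin(t)
    y=pts[:,0]*c+pts[:,1]*s;z=-pts[:,0]*s+pts[:,1]*c
    Z=.016-z.min();m=z+Z<=.038;Y=-.083-y[m].min()
    print(th,'grip y,z',Y.round(4),Z.round(4),'rel from now dy,dz cm',((Y-gy)*100).round(2),((Z-gz)*100).round(2), 'step',None if prev is None else ((Y-prev[0])*100,(Z-prev[1])*100));prev=(Y,Z)
E
```

```text
108 grip y,z 0.0053 0.1648 rel from now dy,dz cm -7.21 -10.0 step None
102 grip y,z -0.0063 0.1713 rel from now dy,dz cm -8.37 -9.35 step (np.float64(-1.15807563977631), np.float64(0.643795283464399))
96 grip y,z -0.0172 0.176 rel from now dy,dz cm -9.46 -8.88 step (np.float64(-1.0917964024366942), np.float64(0.4736674576420352))
90 grip y,z -0.0269 0.179 rel from now dy,dz cm -10.43 -8.58 step (np.float64(-0.9702658670595012), np.float64(0.2983500320324517))
84 grip y,z -0.0337 0.1802 rel from now dy,dz cm -11.11 -8.46 step (np.float64(-0.6734572006756381), np.float64(0.11976382103816019))
78 grip y,z -0.0457 0.1796 rel from now dy,dz cm -12.31 -8.52 step (np.float64(-1.1983523702158252), np.float64(-0.06013454744160929))
72 grip y,z -0.0589 0.1772 rel from now dy,dz cm -13.63 -8.76 step (np.float64(-1.322755130593472), np.float64(-0.23937406923565385))
66 grip y,z -0.0709 0.173 rel from now dy,dz cm -14.83 -9.18 step (np.float64(-1.2058802595974971), np.float64(-0.41599095863489866))
60 grip y,z -0.0814 0.1672 rel from now dy,dz cm -15.88 -9.76 step (np.float64(-1.0438376251965558), np.float64(-0.5880501640396496))
54 grip y,z -0.0931 0.164 rel from now dy,dz cm -17.05 -10.08 step (np.float64(-1.1706114958323521), np.float64(-0.3151019924942322))
48 grip y,z -0.1046 0.1605 rel from now dy,dz cm -18.2 -10.43 step (np.float64(-1.1532736646344022), np.float64(-0.3523949432788276))
42 grip y,z -0.1148 0.1554 rel from now dy,dz cm -19.22 -10.94 step (np.float64(-1.0162417667298973), np.float64(-0.510698111917901))
36 grip y,z -0.1233 0.1487 rel from now dy,dz cm -20.07 -11.61 step (np.float64(-0.8506839980653214), np.float64(-0.6634059651723478))
```

Emit:
move_arm(commands=[[[2,0,0,0],[3,0,0,0],[3,0.5,0,0],[2,2,0,0],[0,2.5,0,0],[0,2,0,0],[-0.3,0.8,0,0],[-0.3,0.6,0,0]]])

```text
clock: 18.6
tool_pos: [0.5908, 0.004, 0.1312]
orientation: [-142.6, 89.9, 37.4]
force: [-0.2, 2.6, -0.2]
opening: 0.0195
```

Emit:
move_arm(commands=[[[-0.5,1.1,0,0],[-0.3,1,0,0],[-0.1,0.7,0,0],[0.1,1.2,0,0],[0.2,1.3,0,0],[0.4,1.2,0,0],[0.6,1,0,0],[0.3,1.2,0,0]]])

```text
clock: 19.4
tool_pos: [0.5941, -0.0842, 0.1294]
orientation: [168.3, 89.5, -11.5]
force: [-3.6, 1.0, 25.9]
opening: 0.0199
```

```bash
python3 - <<'E'
from h import *
go();tip();
E
```

```text
clock 19.4 tcp [ 0.5941 -0.0842  0.1294] jaw ang -179.85 q [ 10.7  16.6 -15.6   0.2 -57.4 -10.7] F [-3.6  1.  25.9] open 0.019880634320218905
scene 1232
top 78
tilt deg 73.0 off [ 0.0014 -0.0027  0.0197] rms 0.0028
farrim y,z -0.058 0.028
nearrim y,z -0.095 0.147
farbase y,z -0.11 0.042
nearbase y,z -0.13 0.107
rimc y,z -0.076 0.088
```

Emit:
move_arm(commands=[[[-2,0,0,0],[-1.5,1,0,0],[0,2.5,0,0],[0,2.5,0,0],[1,1,0,0],[2,0,0,0],[1.5,0,0,0],[0,0,0,0]]], jaw=1.8)

```text
clock: 20.3
tool_pos: [0.5881, -0.1531, 0.1108]
orientation: [-2.3, 89.7, 177.7]
force: [-0.1, -0.1, -1.4]
opening: 0.0198
```

```bash
python3 - <<'E'
from h import *
go();tip();
E
```

```text
clock 20.3 tcp [ 0.5881 -0.1531  0.1108] jaw ang 179.96 q [  3.8  18.8 -15.   -0.  -56.5  -3.8] F [-0.1 -0.1 -1.4] open 0.01984237345689289
scene 1150
top 57
tilt deg 71.8 off [ 0.0011 -0.0029  0.0207] rms 0.0027
farrim y,z -0.124 0.011
nearrim y,z -0.163 0.129
farbase y,z -0.177 0.024
nearbase y,z -0.198 0.088
rimc y,z -0.143 0.07
```

Emit:
move_arm(commands=[[[0.7,0,0,0],[0.6,0.3,0,0],[0.4,1.5,0,0],[0.6,1.8,0,0],[0.3,1.6,0,0],[0.3,1.6,0,0],[0.6,1.6,0,0],[0.7,1.6,0,0]]], jaw=1.93)

```text
clock: 21.2
tool_pos: [0.5914, -0.2553, 0.0728]
orientation: [149.2, 89.8, -30.8]
force: [-0.6, -0.4, 3.7]
opening: 0.0195
```

```bash
python3 - <<'E'
from h import *
go();tip();
E
```

```text
clock 21.2 tcp [ 0.5914 -0.2553  0.0728] jaw ang -179.99 q [ -6.   23.7 -13.    0.1 -53.1   5.9] F [-0.6 -0.4  3.7] open 0.019520804416681414
scene 519
top 254
tilt deg 35.2 off [ 0.001  -0.0085  0.022 ] rms 0.002
farrim y,z -0.142 0.026
nearrim y,z -0.243 0.097
farbase y,z -0.191 0.004
nearbase y,z -0.247 0.043
rimc y,z -0.193 0.061
```

Emit:
move_arm(commands=[[[0.7,1.2,0,0],[0.8,1.2,0,0],[0.9,1.1,0,0],[1.0,1.0,0,0],[1.0,0.8,0,0],[0.9,0.6,0,0],[0,0,0,0]]])

```text
clock: 22.0
tool_pos: [0.589, -0.3122, 0.0163]
orientation: [-18.2, 89.8, 161.7]
force: [0.6, 0.7, -0.2]
opening: 0.0195
```

```bash
python3 - <<'E'
from h import *
go()
i,d=snapshot('scene');Q=cloud('scene',d);np.savez('now_scene.npz',i=i,Q=Q)
tilt(Q,get_obs()['tool_pos'][:2],(0,1));brass('top',1);brass('scene')
j=np.load('now_top.npz')['i']
a=cv2.resize(i[150:310,210:400],None,fx=2.2,fy=2.2);b=cv2.resize(j[90:250,200:360],None,fx=2.2,fy=2.2);save('s9',np.hstack([a,b]))
E
```

```text
clock 22.0 tcp [ 0.589  -0.3122  0.0163] jaw ang 179.94 q [-11.2  29.2 -12.4  -0.  -48.6  11.2] F [ 0.6  0.7 -0.2] open 0.01949035231238377
0.05 64 zmin 0.013 zmax 0.049 b -0.056 -0.018
0.07 53 zmin 0.014 zmax 0.049 b -0.063 -0.036
0.09 21 zmin 0.016 zmax 0.048 b -0.064 -0.043
0.11 50 zmin 0.013 zmax 0.048 b -0.061 0.049
0.13 222 zmin 0.015 zmax 0.048 b -0.051 0.048
0.15 103 zmin 0.035 zmax 0.047 b -0.029 0.027
top px [289.5 152.6] area 13 xyz [0.613 0.102 0.012]
top px [296.4 161.7] area 18 xyz [0.586 0.082 0.013]
top px [276.7 168.9] area 9 xyz [0.565 0.139 0.015]
top px [276.9 181.3] area 9 xyz [0.529 0.138 0.014]
scene px [308. 190.] area 3 xyz [ 0.304  0.169 -0.001]
scene px [288.3 214.4] area 113 xyz [0.37  0.013 0.006]
scene px [358.4 216. ] area 21 xyz [0.531 0.136 0.011]
scene px [368.6 220.7] area 7 xyz [0.569 0.138 0.01 ]
scene px [450.8 260.3] area 25 xyz [ 0.825  0.141 -0.   ]
scene px [174.  259.2] area 5 xyz [ 0.304 -0.33   0.   ]
scene px [463. 260.] area 5 xyz [0.848 0.162 0.001]
scene px [454. 264.] area 7 xyz [0.838 0.132 0.   ]
scene px [449.  268.3] area 3 xyz [0.835 0.108 0.001]
scene px [253.7 285. ] area 3 xyz [ 0.635 -0.346  0.121]
scene px [372. 336.] area 3 xyz [ 0.823 -0.201  0.002]
scene px [345.1 378.1] area 40 xyz [ 0.846 -0.32   0.   ]
scene px [313. 393.] area 3 xyz [ 0.823 -0.383  0.001]
scene px [310.  397.5] area 8 xyz [ 0.825 -0.393  0.   ]
scene px [321.5 397.5] area 4 xyz [ 0.84  -0.379 -0.   ]
```

View pics/s9.png

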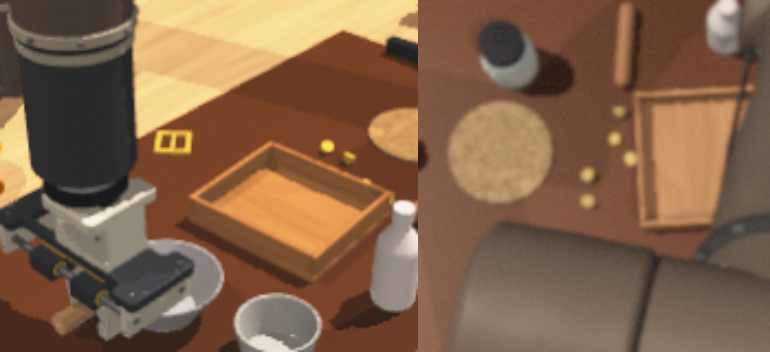

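The pan now stands level at its parking spot (rim z 0.047–0.049). The top crop shows all five feet at (620,112), (614,139), (631,159), (588,174) and (588,201), between the mat and the tray's +y wall. I'm releasing the pan and going for the feet.

Emit:
move_arm(commands=[[[0,0,0,0],[0,0,0,0],[0,0,0,0],[-1,0,0,0],[-3,0,0,0],[-4,0,0,0],[-4,-1,0,0],[0,-4,0.6,0]]], jaw=4.0)

```text
clock: 22.9
tool_pos: [0.5884, -0.2649, 0.1459]
orientation: [159.0, 89.4, -21.1]
force: [1.0, 0.8, -0.3]
opening: 0.0402
```

Emit:
move_arm(commands=[[[0,-4.8,0.6,0],[0,-4.8,0.6,0],[0,-4.8,0.6,0],[0,-4.8,0.6,0],[0,-4.8,0.6,0],[0,-4.8,0.6,0],[0,-4.8,0.7,0],[0,-4.8,0.8,0]]])

```text
clock: 23.7
tool_pos: [0.5331, 0.1241, 0.14]
orientation: [-153.3, 89.9, 26.7]
force: [0.8, 0.2, 0.6]
opening: 0.0399
```

```bash
python3 - <<'E'
from h import *
P=np.load('now_top.npz')['Q'];print('A',P[139:144,290:294].reshape(-1,3)[::3].round(3).tolist())
go((.530,.137,.0),(.530,.137,-.018))
brass('scene',1)
Q=np.load('now_scene.npz')['Q'];tilt(Q,(.589,-.312),(0,1))
E
```

```text
A [[0.654, 0.101, 0.018], [0.654, 0.093, 0.016], [0.652, 0.096, 0.015], [0.649, 0.099, 0.015], [0.647, 0.102, 0.01], [0.646, 0.093, 0.014], [0.647, 0.097, -0.001]]
clock 23.7 tcp [0.5331 0.1241 0.14  ] jaw ang -179.98 q [ 33.6  11.5 -20.8   0.  -57.5 -33.6] F [0.8 0.2 0.6] open 0.039898951288684495
to (0.53, 0.137, 0.0) cm [14.   -1.28  0.33]
to (0.53, 0.137, -0.018) cm [15.8  -1.28  0.34]
scene px [331.1 178. ] area 21 xyz [ 0.305  0.287 -0.001]
scene px [318.2 184. ] area 4 xyz [ 0.301  0.222 -0.   ]
scene px [283.  202.1] area 9 xyz [0.301 0.055 0.001]
scene px [283.  210.6] area 7 xyz [0.346 0.017 0.007]
scene px [290. 211.] area 3 xyz [0.363 0.025 0.007]
scene px [295.  213.7] area 22 xyz [0.381 0.028 0.006]
scene px [281.8 216.8] area 8 xyz [ 0.371 -0.012  0.007]
scene px [358.3 216. ] area 22 xyz [0.531 0.137 0.01 ]
scene px [289.3 218.6] area 7 xyz [ 0.389 -0.003  0.006]
scene px [368.3 221.2] area 11 xyz [0.568 0.134 0.009]
scene px [225.3 234.4] area 35 xyz [ 0.312 -0.172  0.001]
scene px [478.9 240.9] area 17 xyz [0.843 0.272 0.   ]
scene px [471.5 239.5] area 4 xyz [0.825 0.265 0.001]
scene px [446.3 271.1] area 288 xyz [ 0.837  0.09  -0.   ]
scene px [196.  248.4] area 23 xyz [ 0.308 -0.267  0.001]
scene px [168.  262.7] area 3 xyz [ 0.305 -0.35  -0.001]
scene px [175.5 262.5] area 4 xyz [ 0.318 -0.337  0.   ]
scene px [156.6 267.8] area 5 xyz [ 0.301 -0.381  0.001]
scene px [373.  349.3] area 302 xyz [ 0.844 -0.216  0.   ]
scene px [361. 347.] area 11 xyz [ 0.823 -0.239  0.001]
scene px [345.5 362.5] area 18 xyz [ 0.824 -0.29   0.   ]
scene px [323.3 385.5] area 47 xyz [ 0.826 -0.357  0.   ]
0.05 143 zmin 0.014 zmax 0.048 b -0.057 0.051
0.07 158 zmin 0.013 zmax 0.047 b -0.065 0.057
0.09 159 zmin 0.013 zmax 0.047 b -0.065 0.058
0.11 207 zmin 0.014 zmax 0.048 b -0.061 0.057
0.13 406 zmin 0.013 zmax 0.047 b -0.052 0.047
0.15 95 zmin 0.035 zmax 0.048 b -0.034 0.026
```

Emit:
move_arm(commands=[[[0,-1.3,0.3,0],[3,0,0,-0.14],[3,0,0,-0.14],[3,0,0,-0.14],[2.5,0,0,-0.14],[2,0,0,-0.1],[1,0,0,0],[0,0,0,0]]], jaw=2.8)

```text
clock: 24.55
tool_pos: [0.5299, 0.1341, -0.0071]
orientation: [-3.8, 89.9, -146.2]
force: [-0.5, -0.6, 0.7]
opening: 0.0279
```

```bash
python3 - <<'E'
from h import *
go((.531,.137,-.02))
i,d=snapshot('scene');Q=cloud('scene',d);np.savez('now_scene.npz',i=i,Q=Q)
m=(abs(Q[...,0]-.531)<.05)&(abs(Q[...,1]-.137)<.05)
for lo in np.arange(.0,.06,.006):
    q=Q[m&(Q[...,2]>lo)&(Q[...,2]<lo+.006)]
    if len(q): print(lo.round(3),len(q),q.min(0).round(3),np.median(q,0).round(3),q.max(0).round(3))
save('s10',i,(310,160,410,250),6)
E
```

```text
clock 24.55 tcp [ 0.5299  0.1341 -0.0071] jaw ang -142.41 q [ 34.7  22.  -29.7  -0.  -38.4   2.8] F [-0.5 -0.6  0.7] open 0.02789236856076493
to (0.531, 0.137, -0.02) cm [ 1.29 -0.16 -0.27]
0.0 133 [0.482 0.109 0.   ] [0.541 0.138 0.001] [0.581 0.187 0.006]
0.006 36 [0.523 0.126 0.006] [0.536 0.134 0.009] [0.574 0.146 0.012]
0.012 14 [0.515 0.109 0.012] [0.55  0.134 0.015] [0.571 0.142 0.018]
0.018 19 [0.517 0.105 0.018] [0.548 0.135 0.022] [0.561 0.142 0.024]
0.024 19 [0.514 0.106 0.024] [0.548 0.133 0.027] [0.561 0.141 0.029]
0.03 23 [0.515 0.107 0.03 ] [0.549 0.137 0.034] [0.563 0.143 0.036]
0.036 19 [0.514 0.104 0.036] [0.545 0.133 0.039] [0.561 0.142 0.041]
0.042 26 [0.513 0.108 0.043] [0.544 0.137 0.045] [0.563 0.146 0.048]
0.048 22 [0.515 0.104 0.048] [0.538 0.126 0.051] [0.563 0.145 0.054]
0.054 26 [0.513 0.104 0.054] [0.542 0.135 0.057] [0.564 0.149 0.06 ]
```

View pics/s10.png

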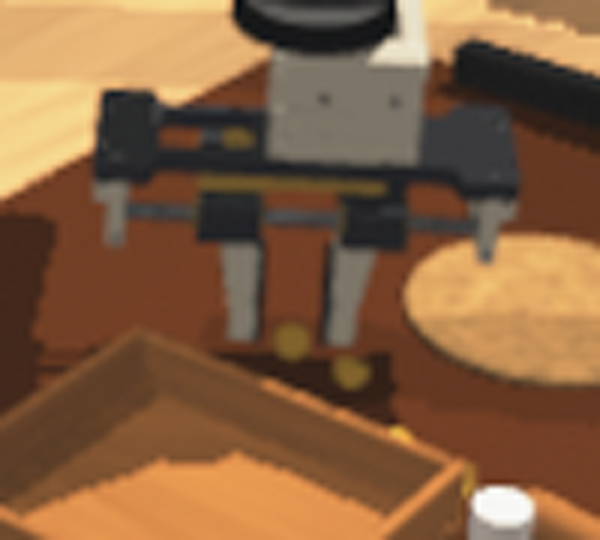

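The picture (the 12th and last) shows the real tips just above the bench at TCP −0.007, again about 24 mm off, with foot E at crop (293,340) between the fingers. I'm descending the last 13 mm and gripping.

Emit:
move_arm(commands=[[[0.7,-0.2,-0.2,0],[0.6,0,0,0],[0,0,0,0]]])

```text
clock: 24.9
tool_pos: [0.5305, 0.1378, -0.0196]
orientation: [-22.2, 90.0, -164.4]
force: [0.3, 0.8, 0.8]
opening: 0.0277
```

Emit:
move_arm(commands=[[[0,0,0,0],[0,0,0,0],[0,0,0,0],[-1,0,0,0],[-4,0,0,0],[-4,0,0,0]]], jaw=0.5)

```text
clock: 25.5
tool_pos: [0.5301, 0.1374, 0.0717]
orientation: [0.0, 89.9, -142.2]
force: [1.1, 1.1, 0.7]
opening: 0.0145
```

```bash
python3 - <<'E'
from h import *
go((.59,.02,.07));
E
```

```text
clock 25.5 tcp [0.5301 0.1374 0.0717] jaw ang -142.18 q [ 35.   15.9 -25.3   0.  -48.9   2.8] F [1.1 1.1 0.7] open 0.014475600138306058
to (0.59, 0.02, 0.07) cm [ 0.18 12.94  2.47]
```

Emit:
move_arm(commands=[[[0,2,0.4,0],[0,4,0.7,0],[0,4.2,0.8,0],[0.5,2.7,0.6,0],[3.5,0,0,0],[3.3,0,0,0],[0,0,0,0]]])

```text
clock: 26.2
tool_pos: [0.587, 0.0192, -0.0055]
orientation: [-22.9, 89.6, -165.2]
force: [-0.8, -0.5, -0.5]
opening: 0.0145
```

Emit:
move_arm(commands=[[[0,0,0,0],[0,0,0,0],[-3.5,0,0,0],[-4,0,0,0],[0,-0.8,-3.2,0],[0,-0.8,-3.2,0],[0,-0.8,-3.1,0.135],[0,0,0,0.135]]], jaw=2.8)

```text
clock: 27.0
tool_pos: [0.6537, 0.1013, 0.0753]
orientation: [175.3, 89.7, 17.5]
force: [-0.8, -1.1, 0.1]
opening: 0.028
```

```bash
cat >> h.py <<'E'
def blobs(img='top'):
    """brass feet near/in tray: yellow blobs in window, xyz at z~.008"""
    i,d=snapshot(img);Q=cloud(img,d);h=cv2.cvtColor(i,cv2.COLOR_RGB2HSV).astype(int)
    m=((h[...,0]>17)&(h[...,0]<34)&(h[...,1]>85)&(h[...,2]>70)&(Q[...,0]>.48)&(Q[...,0]<.7)&(Q[...,1]>-.1)&(Q[...,1]<.19)&(Q[...,2]<.03)).astype(np.uint8)
    n,l,s,c=cv2.connectedComponentsWithStats(m)
    for k in range(1,n):
        if s[k,4]>=4: print(img,'px',c[k].round(1),'area',s[k,4],'xyz',np.nanmedian(Q[l==k],0).round(3))
E
python3 - <<'E'
from h import *
go((.65,.097,-.02));blobs();blobs('scene')
E
```

```text
clock 27.0 tcp [0.6537 0.1013 0.0753] jaw ang -157.79 q [ 25.7  24.9 -10.6   0.1 -54.2  -3.5] F [-0.8 -1.1  0.1] open 0.028012242478423828
to (0.65, 0.097, -0.02) cm [9.53 0.26 0.55]
top px [291.5 141.2] area 8 xyz [0.648 0.097 0.017]
top px [296.2 161.5] area 29 xyz [0.586 0.083 0.013]
top px [316.5 159.8] area 14 xyz [0.59  0.023 0.021]
top px [276.8 169. ] area 27 xyz [0.564 0.139 0.013]
scene px [368.1 221.5] area 26 xyz [0.568 0.134 0.008]
scene px [375.8 231.6] area 5 xyz [0.61  0.119 0.001]
scene px [350.5 240.2] area 28 xyz [0.593 0.019 0.016]
scene px [387.4 240.8] area 5 xyz [0.659 0.097 0.005]
```

Emit:
move_arm(commands=[[[0,0.2,0.4,0],[3,0,0,0],[3,0,0,0],[0,0,0,0]]])

```text
clock: 27.5
tool_pos: [0.6446, 0.0931, 0.0098]
orientation: [-8.9, 89.7, -166.5]
force: [-0.7, -0.2, -0.1]
opening: 0.028
```

```bash
python3 - <<'E'
from h import *
go((.65,.097,-.02))
E
```

```text
clock 27.5 tcp [0.6446 0.0931 0.0098] jaw ang -157.57 q [ 25.3  28.5 -14.7  -0.1 -47.1  -2.8] F [-0.7 -0.2 -0.1] open 0.027995921607181944
to (0.65, 0.097, -0.02) cm [ 2.98 -0.15 -0.67]
```

Emit:
move_arm(commands=[[[0,-0.1,-0.6,0],[1.2,0,0,0],[1.2,0,0,0],[0.6,0,0,0],[0,0,0,0]]])

```text
clock: 28.0
tool_pos: [0.6517, 0.0972, -0.0186]
orientation: [-1.5, 89.9, -159.2]
force: [-0.6, 0.8, -0.1]
opening: 0.0277
```

Emit:
move_arm(commands=[[[0,0,0,0],[0,0,0,0],[0,0,0,0],[-1,0,0,0],[-4,0,0,0],[-4,0,0,0],[0,2,1.7,0],[0,2.5,2.2,0]]], jaw=0.5)

```text
clock: 28.8
tool_pos: [0.6351, 0.0421, 0.0755]
orientation: [176.0, 89.7, 18.4]
force: [-0.5, -0.7, -2.0]
opening: 0.0113
```

Emit:
move_arm(commands=[[[0,0.1,3.3,0],[0,0.2,3.3,0],[0,0.2,3.3,0],[4,0,0,0],[3.8,0,0,0],[0,0,0,0]]])

```text
clock: 29.4
tool_pos: [0.5411, -0.002, -0.0081]
orientation: [-7.6, 89.7, -165.3]
force: [-2.1, 0.0, -0.2]
opening: 0.0113
```

Emit:
move_arm(commands=[[[0,0,0,0],[0,0,0,0],[-4,0,0,0],[-3.8,0,0,0.13],[0,0,0,0.13],[0,0,0,0.13],[0,0,0,0]]], jaw=2.8)

```text
clock: 30.1
tool_pos: [0.5451, -0.0007, 0.0751]
orientation: [-161.8, 89.8, 18.1]
force: [0.2, -0.1, 0.3]
opening: 0.0281
```

```bash
python3 - <<'E'
from h import *
go((.613,.102,-.02),(.565,.138,-.02));blobs();blobs('scene')
E
```

```text
clock 30.1 tcp [ 0.5451 -0.0007  0.0751] jaw ang 179.9 q [ 20.5  15.3 -25.7   0.  -48.8 -20.6] F [ 0.2 -0.1  0.3] open 0.028121844403814062
to (0.613, 0.102, -0.02) cm [  9.54 -10.27  -6.74]
to (0.565, 0.138, -0.02) cm [  9.53 -13.86  -1.93]
top px [296.9 163.2] area 8 xyz [0.582 0.08  0.013]
top px [277.7 170.3] area 9 xyz [0.56  0.135 0.015]
scene px [368.  221.5] area 27 xyz [0.568 0.133 0.008]
scene px [375.8 231.6] area 5 xyz [0.61  0.119 0.   ]
scene px [331.  237.3] area 26 xyz [ 0.549 -0.007  0.017]
scene px [350.7 239.7] area 36 xyz [0.591 0.021 0.016]
```

Emit:
move_arm(commands=[[[0,-3.2,-2.1,0],[0,-3.6,-2.3,0],[0,-3.5,-2.3,0],[3,0,0,0],[3.5,0,0,0],[2,0,0,0],[1,0,0,0],[0,0,0,0]]])

```text
clock: 31.0
tool_pos: [0.6109, 0.102, -0.0213]
orientation: [57.9, 90.0, -121.9]
force: [-0.6, 0.2, 0.0]
opening: 0.0282
```

Emit:
move_arm(commands=[[[0,0,0,0],[0,0,0,0],[0,0,0,0],[-1,0,0,0],[-4,0,0,0],[-4,0,0,0],[0,0,0,0]]], jaw=0.5)

```text
clock: 31.7
tool_pos: [0.6149, 0.1031, 0.0742]
orientation: [-161.9, 89.4, 18.2]
force: [0.7, 1.0, -0.1]
opening: 0.0153
```

```bash
python3 - <<'E'
from h import *
go((.60,-.025,.07));blobs()
E
```

```text
clock 31.7 tcp [0.6149 0.1031 0.0742] jaw ang -179.92 q [ 27.5  21.7 -16.1   0.1 -51.7 -27.5] F [ 0.7  1.  -0.1] open 0.015268794822139425
to (0.6, -0.025, 0.07) cm [ 0.37 12.81  1.51]
top px [297.5 160.7] area 11 xyz [0.589 0.078 0.016]
top px [316.2 160.1] area 15 xyz [0.589 0.024 0.02 ]
top px [324.6 175.5] area 19 xyz [ 0.544 -0.002  0.022]
```

Emit:
move_arm(commands=[[[0,3.3,0.6,0],[0,3.4,0.7,0],[0,3.4,0.6,0],[0,3.4,0.6,0],[4,0,0,0],[3.8,0,0,0],[0,0,0,0]]])

```text
clock: 32.45
tool_pos: [0.5849, -0.0339, -0.013]
orientation: [18.2, 89.8, -161.8]
force: [-1.2, -0.2, 0.8]
opening: 0.015
```

Emit:
move_arm(commands=[[[0,0,0,0],[0,0,0,0],[-4,0,0,0],[-4,0,0,0],[0,-4.2,0.6,0],[0,-4.2,0.6,0],[0,-4.2,0.6,0],[0,-4.2,0.6,0]]], jaw=2.8)

```text
clock: 33.25
tool_pos: [0.5616, 0.1365, 0.0704]
orientation: [-141.3, 89.9, 38.7]
force: [1.1, -0.2, 0.1]
opening: 0.0278
```

Emit:
move_arm(commands=[[[3,0,0,0],[3,0,0,0],[0,0,0,0]]])

```text
clock: 33.55
tool_pos: [0.5591, 0.1342, 0.0066]
orientation: [25.0, 89.6, -155.0]
force: [0.1, -1.0, 0.0]
opening: 0.028
```

```bash
python3 - <<'E'
from h import *
go((.566,.137,-.02));blobs();blobs('scene')
E
```

```text
clock 33.55 tcp [0.5591 0.1342 0.0066] jaw ang -179.99 q [ 32.9  23.1 -25.1  -0.1 -42.2 -32.9] F [ 0.1 -1.   0. ] open 0.028044569767211206
to (0.566, 0.137, -0.02) cm [ 2.65 -0.29 -0.71]
top px [316.3 159.9] area 22 xyz [0.59  0.024 0.02 ]
top px [296.4 162. ] area 20 xyz [0.585 0.082 0.013]
top px [334.9 162. ] area 20 xyz [ 0.583 -0.031  0.019]
top px [324.7 175.7] area 11 xyz [ 0.542 -0.002  0.024]
scene px [367.9 221.5] area 26 xyz [0.568 0.133 0.008]
scene px [331.  237.4] area 25 xyz [ 0.549 -0.007  0.017]
scene px [350.7 239.8] area 35 xyz [0.592 0.019 0.016]
scene px [335.5 249.1] area 33 xyz [ 0.587 -0.035  0.014]
```

Emit:
move_arm(commands=[[[0,-0.2,-0.7,0],[1.3,0,0,0],[1.3,0,0,0],[0,0,0,0]]])

```text
clock: 34.05
tool_pos: [0.5678, 0.136, -0.0182]
orientation: [24.5, 89.8, -155.6]
force: [-0.6, -0.6, 0.3]
opening: 0.0279
```

Emit:
move_arm(commands=[[[0,0,0,0],[0,0,0,0],[0,0,0,0],[-1,0,0,0],[-4,0,0,0],[-4,0,0,0],[0,3,0.5,0],[0,3.1,0.5,0]]], jaw=0.5)

```text
clock: 34.85
tool_pos: [0.5601, 0.0765, 0.0764]
orientation: [-154.7, 89.7, 25.4]
force: [-0.8, -1.2, -0.8]
opening: 0.0145
```

Emit:
move_arm(commands=[[[0,3,0.6,0],[4,0,0,0],[3.7,0,0,0],[0,0,0,0]]])

```text
clock: 35.25
tool_pos: [0.5499, 0.0445, -0.0063]
orientation: [18.8, 89.6, -161.3]
force: [0.2, -1.2, -0.4]
opening: 0.0149
```

Emit:
move_arm(commands=[[[0,0,0,0],[0,0,0,0],[-4,0,0,0],[-3.7,0,0,0],[0,-2,-1.7,0],[0,-2,-1.8,0],[0,0,0,0],[0,0,0,0]]], jaw=2.6)

```text
clock: 36.05
tool_pos: [0.5887, 0.0867, 0.0753]
orientation: [-154.9, 89.9, 25.2]
force: [-0.2, -0.3, -0.6]
opening: 0.0258
```

```bash
python3 - <<'E'
from h import *
go((.586,.084,-.02));blobs();blobs('scene')
E
```

```text
clock 36.05 tcp [0.5887 0.0867 0.0753] jaw ang -179.94 q [ 27.2  19.5 -19.3   0.  -51.1 -27.1] F [-0.2 -0.3 -0.6] open 0.025816128874183514
to (0.586, 0.084, -0.02) cm [9.53 0.28 0.29]
top px [316.3 159.9] area 16 xyz [0.59  0.024 0.019]
top px [335.4 161.9] area 15 xyz [ 0.584 -0.031  0.019]
top px [307.1 172.5] area 15 xyz [0.552 0.05  0.021]
top px [325.  175.6] area 13 xyz [ 0.543 -0.002  0.022]
scene px [345.8 230.8] area 25 xyz [0.557 0.046 0.016]
scene px [330.9 237.3] area 27 xyz [ 0.549 -0.007  0.017]
scene px [350.4 240.3] area 27 xyz [0.594 0.019 0.017]
scene px [335.3 249.6] area 34 xyz [ 0.589 -0.038  0.014]
```

Emit:
move_arm(commands=[[[2,0.1,0.2,0],[3,0,0,0],[2.5,0,0,0],[1.2,0,0,0],[0.8,0,0,0],[0,0,0,0]]])

```text
clock: 36.75
tool_pos: [0.5862, 0.0847, -0.0208]
orientation: [102.9, 90.0, -77.1]
force: [-0.7, -0.0, 0.3]
opening: 0.0259
```

Emit:
move_arm(commands=[[[0,0,0,0],[0,0,0,0],[0,0,0,0],[-1,0,0,0],[-4,0,0,0],[-4,0,0,0],[0,0,0,0]]], jaw=0.5)

```text
clock: 37.45
tool_pos: [0.5899, 0.0862, 0.0752]
orientation: [-161.7, 89.4, 18.4]
force: [0.6, 1.2, -0.3]
opening: 0.0147
```

```bash
python3 - <<'E'
from h import *
go((.62,.044,-.005));blobs();blobs('scene')
E
```

```text
clock 37.45 tcp [0.5899 0.0862 0.0752] jaw ang -179.93 q [ 27.1  19.4 -19.6   0.1 -50.5 -27.1] F [ 0.6  1.2 -0.3] open 0.01466317121228831
to (0.62, 0.044, -0.005) cm [ 8.04  4.25 -2.93]
top px [316.4 160.2] area 14 xyz [0.589 0.023 0.022]
top px [335.5 162.1] area 15 xyz [ 0.583 -0.031  0.02 ]
top px [307.  172.9] area 29 xyz [0.551 0.05  0.021]
top px [324.7 175.7] area 11 xyz [ 0.542 -0.002  0.026]
scene px [345.5 230.6] area 26 xyz [0.556 0.045 0.016]
scene px [331.  237.3] area 26 xyz [ 0.549 -0.008  0.017]
scene px [350.5 240.2] area 28 xyz [0.594 0.019 0.017]
scene px [335.3 249.6] area 34 xyz [ 0.588 -0.037  0.014]
```

Emit:
move_arm(commands=[[[0,2,-1.7,0],[0,2.1,-1.7,0],[4,0,0,0],[3.8,0,0,0],[0,0,0,0]]])

```text
clock: 38.05
tool_pos: [0.6186, 0.0431, -0.0129]
orientation: [22.7, 89.7, -157.4]
force: [-0.3, -0.3, 0.8]
opening: 0.0149
```

Emit:
move_arm(commands=[[[0,0,0,0],[0,0,0,0],[-4,0,0,0],[-4,0,0,0],[-3,2,0,0],[-1,4,0.4,0],[0,4.7,0.4,0],[0,4.7,0.4,0]]], jaw=2.8)

```text
clock: 38.85
tool_pos: [0.6079, -0.1109, 0.1119]
orientation: [-166.0, 89.9, 14.1]
force: [-0.1, -0.1, 0.3]
opening: 0.0282
```

```bash
python3 - <<'E'
from h import *
blobs();blobs('scene')
i,d=snapshot('scene');Q=cloud('scene',d)
m=(abs(Q[...,0]-.59)<.05)&(Q[...,1]<-.26)&(Q[...,1]>-.40)&(Q[...,2]>.055)&(Q[...,2]<.085)
p=Q[m];c=p[:,:2]-p[:,:2].mean(0);w,v=np.linalg.eigh(c.T@c);print('handle',len(p),p.mean(0).round(4),p.min(0).round(3),p.max(0).round(3),v[:,1].round(3),np.ptp(c@v[:,1]))
t=p[p[:,2]>.072];print('top flat',len(t),t.mean(0).round(4),t.min(0).round(3),t.max(0).round(3))
m=(abs(Q[...,0]-.59)<.09)&(Q[...,1]<-.12)&(Q[...,1]>-.30)&(Q[...,2]>.042)&(Q[...,2]<.052)
print('rim',cv2.minEnclosingCircle(Q[m][:,:2].astype(np.float32)))
go((.589,-.315,.12))
E
```

```text
top px [309.7 150.8] area 15 xyz [0.616 0.042 0.02 ]
top px [316.4 160. ] area 23 xyz [0.59  0.024 0.019]
top px [335. 162.] area 21 xyz [ 0.584 -0.031  0.018]
top px [324.9 175.6] area 17 xyz [ 0.542 -0.002  0.023]
scene px [345.4 230.5] area 25 xyz [0.555 0.044 0.017]
scene px [330.9 237.1] area 28 xyz [ 0.548 -0.006  0.017]
scene px [350.6 239.6] area 37 xyz [0.592 0.021 0.016]
scene px [362.7 241.8] area 26 xyz [0.622 0.035 0.016]
scene px [335.5 249.1] area 33 xyz [ 0.588 -0.036  0.014]
handle 332 [ 0.5954 -0.3296  0.0714] [ 0.579 -0.36   0.055] [ 0.603 -0.292  0.079] [0.065 0.998] 0.0685205558316028
top flat 175 [ 0.5936 -0.3262  0.0754] [ 0.584 -0.36   0.072] [ 0.603 -0.292  0.079]
rim ((0.6075477004051208, -0.21861398220062256), 0.07813293486833572)
clock 39.0 tcp [ 0.6072 -0.1126  0.1109] jaw ang 179.77 q [  7.6  19.4 -14.   -0.  -56.6  -7.8] F [-0.6  1.1 -0. ] open 0.0281908111014465
to (0.589, -0.315, 0.12) cm [-0.91 20.25  1.74]
```

All five feet are in the tray: (0.619,0.038), (0.591,0.022), (0.586,−0.034), (0.545,−0.004), (0.555,0.046). Back to the pan handle, whose middle is at about (0.592,−0.326).

Emit:
move_arm(commands=[[[0,4,0.3,0],[0,4.5,0.4,0],[0,4.5,0.4,0],[0,4.2,0.3,0],[0,3.6,0.2,0],[0.2,0,0,0],[3,0,0,0],[0,0,0,0]]], jaw=5.0)

```text
clock: 39.8
tool_pos: [0.5897, -0.3162, 0.075]
orientation: [-25.2, 89.6, 154.8]
force: [-0.4, -0.2, -0.7]
opening: 0.0499
```

Emit:
move_arm(commands=[[[2,0,0,0],[2,0,0,0],[1.5,0,0,0],[0,0,0,0]]])

```text
clock: 40.2
tool_pos: [0.591, -0.3167, 0.0219]
orientation: [-17.7, 89.8, 162.4]
force: [-0.6, 0.1, -0.1]
opening: 0.0498
```

Emit:
move_arm(commands=[[[0,0,0,0],[0,0,0,0],[0,0,0,0],[0,0,0,0],[0,0,0,0],[0,0,0,0]]], jaw=0)

```text
clock: 40.8
tool_pos: [0.5923, -0.3183, 0.0241]
orientation: [156.4, 90.0, -23.6]
force: [0.6, -1.1, 1.9]
opening: 0.0199
```

Emit:
move_arm(commands=[[[-0.5,0,0,0],[-1,0,0,0],[-1,0,0,0],[-1.5,0,0,0],[-2,0,0,0],[-2,0,0,0],[-1,0,0,0],[0,0,0,0]]])

```text
clock: 41.6
tool_pos: [0.5932, -0.3184, 0.1162]
orientation: [164.1, 89.8, -15.9]
force: [-0.6, -0.4, -0.8]
opening: 0.0191
```

```bash
python3 - <<'E'
from h import *
go((.59,.165,.10))
i,d=snapshot('scene');Q=cloud('scene',d);tilt(Q,get_obs()['tool_pos'][:2],(0,1))
q=Q[(abs(Q[...,0]-.59)<.08)&(Q[...,1]<-.13)&(Q[...,1]>-.285)&(Q[...,2]>.1)&(Q[...,2]<.15)];print(np.percentile(q,[2,50,98],axis=0).round(3))
E
```

```text
clock 41.6 tcp [ 0.5932 -0.3184  0.1162] jaw ang -179.99 q [-11.7  23.8  -6.4   0.  -59.6  11.7] F [-0.6 -0.4 -0.8] open 0.019119785330198206
to (0.59, 0.165, 0.1) cm [  1.57 -48.34   0.32]
0.05 118 zmin 0.1 zmax 0.139 b -0.052 0.001
0.07 108 zmin 0.093 zmax 0.139 b -0.06 0.017
0.09 100 zmin 0.094 zmax 0.137 b -0.064 0.016
0.11 100 zmin 0.094 zmax 0.137 b -0.063 0.016
0.13 222 zmin 0.094 zmax 0.135 b -0.057 0.015
0.15 138 zmin 0.115 zmax 0.137 b -0.039 0.012
[[ 0.586 -0.276  0.102]
 [ 0.62  -0.194  0.122]
 [ 0.653 -0.167  0.138]]
```

Emit:
move_arm(commands=[[[0,-2,0,0],[0,-3.5,0,0],[0,-4.5,0.2,0],[0,-4.5,0.2,0],[0,-4.5,0.1,0],[0,-4.5,0.1,0],[0,-4.5,0.1,0],[0,-4.5,0.1,0]]])

```text
clock: 42.45
tool_pos: [0.5829, 0.0086, 0.1126]
orientation: [10.5, 89.9, -169.5]
force: [1.2, 0.6, -1.0]
opening: 0.0198
```

Emit:
move_arm(commands=[[[0,-4.5,0.1,0],[0,-4.5,0,0],[0,-3.5,0,0],[0,-2,0,0],[0,-1.7,0,0],[0,0,0,0],[0,0,0,0]]])

```text
clock: 43.15
tool_pos: [0.5827, 0.1684, 0.1131]
orientation: [30.1, 89.9, -149.9]
force: [-0.2, -0.2, -1.5]
opening: 0.0194
```

```bash
python3 - <<'E'
from h import *
go((.585,.167,.029))
i,d=snapshot('scene');Q=cloud('scene',d);
q=Q[(abs(Q[...,0]-.59)<.08)&(Q[...,1]<.34)&(Q[...,1]>.195)&(Q[...,2]>.125)&(Q[...,2]<.15)];print(len(q),np.percentile(q,[1,50,99],axis=0).round(3),cv2.minEnclosingCircle(q[:,:2].astype(np.float32)))
i,d=snapshot('top');Q=cloud('top',d);m=(i[...,0]>130)&(abs(Q[...,0]-.6)<.09)&(abs(Q[...,1]-.26)<.09)&(Q[...,2]<.03);print('mat vis',m.sum())
blobs('scene')
E
```

```text
clock 43.15 tcp [0.5827 0.1684 0.1131] jaw ang 179.99 q [ 34.5  18.4 -15.2  -0.  -56.5 -34.6] F [-0.2 -0.2 -1.5] open 0.019384506161126636
to (0.585, 0.167, 0.029) cm [ 8.41  0.14 -0.24]
97 [[0.523 0.202 0.125]
 [0.621 0.253 0.13 ]
 [0.644 0.315 0.135]] ((0.5834147334098816, 0.26108404994010925), 0.06264984607696533)
mat vis 450
scene px [345.3 230.7] area 22 xyz [0.556 0.044 0.016]
scene px [331.  237.4] area 24 xyz [ 0.548 -0.007  0.017]
scene px [350.5 240.1] area 29 xyz [0.593 0.018 0.016]
scene px [362.7 241.9] area 26 xyz [0.622 0.033 0.016]
scene px [335.2 249.4] area 32 xyz [ 0.588 -0.038  0.014]
```

Emit:
move_arm(commands=[[[1.5,0,-0.4,0],[2,0,0,0],[2,0,0,0],[1.2,0,0,0],[0.8,0,0,0],[0.5,0,0,0],[0.3,0,0,0],[0.2,0,0,0]]])

```text
clock: 44.1
tool_pos: [0.5875, 0.1691, 0.029]
orientation: [-161.5, 89.9, 18.5]
force: [-0.1, -2.9, 2.3]
opening: 0.0195
```

Emit:
move_arm(commands=[[[0.1,0,0,0],[0,0,0,0],[0,0,0,0],[0,0,0,0]]])

```text
clock: 44.5
tool_pos: [0.5876, 0.169, 0.0284]
orientation: [-158.9, 89.9, 21.1]
force: [0.3, -3.4, 6.0]
opening: 0.0196
```

```bash
cat > chk.py <<'E'
from h import *
go()
i,d=snapshot('scene');Q=cloud('scene',d)
q=Q[(abs(Q[...,0]-.59)<.08)&(Q[...,1]<.34)&(Q[...,1]>.19)&(Q[...,2]>.042)&(Q[...,2]<.07)];print(len(q),np.percentile(q,[1,50,99],axis=0).round(3),cv2.minEnclosingCircle(q[q[:,2]>.046][:,:2].astype(np.float32)))
for lo in np.arange(.19,.33,.02):
    s=q[(q[:,1]>=lo)&(q[:,1]<lo+.02)]
    if len(s): print('y',lo.round(2),'zmax',np.percentile(s[:,2],95).round(4))
blobs('scene')
E
python3 chk.py
```

```text
clock 44.5 tcp [0.5876 0.169  0.0284] jaw ang -179.99 q [ 34.3  24.  -19.7   0.  -46.3 -34.4] F [ 0.3 -3.4  6. ] open 0.01955718424733916
72 [[0.602 0.205 0.042]
 [0.631 0.236 0.048]
 [0.649 0.309 0.053]] ((0.6148594617843628, 0.254799485206604), 0.05369846150279045)
y 0.19 zmax 0.0494
y 0.21 zmax 0.0504
y 0.23 zmax 0.0505
y 0.25 zmax 0.0511
y 0.27 zmax 0.0522
y 0.29 zmax 0.0516
scene px [345.3 230.7] area 22 xyz [0.557 0.043 0.017]
scene px [331.  237.3] area 26 xyz [ 0.548 -0.006  0.017]
scene px [350.5 240.1] area 29 xyz [0.593 0.018 0.016]
scene px [362.6 241.7] area 27 xyz [0.622 0.034 0.016]
scene px [335.2 249.3] area 32 xyz [ 0.588 -0.037  0.015]
```

The pan is down on the mat (rim z ≈0.051, as expected), still gripped and pressed with 6 N. I'm releasing and withdrawing upward.

Emit:
move_arm(commands=[[[0,0,0,0],[0,0,0,0],[0,0,0,0],[0,0,0,0],[-0.7,0,0,0],[-2,0,0,0],[-3,0,0,0],[-4,0,0,0]]], jaw=5.0)

```text
clock: 45.4
tool_pos: [0.5859, 0.1684, 0.1246]
orientation: [28.2, 89.8, -151.8]
force: [1.3, 0.4, 0.3]
opening: 0.0501
```

Emit:
move_arm(commands=[[[-4,0,0,0],[-3,0,0,0],[0,4,0,0],[0,4,0,0],[0,4,0,0],[0,0,0,0],[0,0,0,0],[0,0,0,0]]])

```text
clock: 46.2
tool_pos: [0.5872, 0.0493, 0.195]
orientation: [-146.9, 90.0, 33.1]
force: [-0.3, -0.1, 0.8]
opening: 0.0501
```

```bash
python3 chk.py; python3 - <<'E'
from h import *
i,d=snapshot('top');P=cloud('top',d);P0=np.load('top0.npz')['P'];i0=np.load('top0.npz')['i']
for n,(u,v) in dict(tin=(392,115),glue=(340,100),buckle=(319,237),burn=(294,110),jar=(240,115),mat=(237,159)).items():
    a=i[v-12:v+12,u-12:u+12].astype(int)-i0[v-12:v+12,u-12:u+12];print(n,'colour diff',abs(a).mean().round(1))
q=P[(abs(P[...,0]-.59)<.08)&(P[...,1]<.34)&(P[...,1]>.18)&(P[...,2]>.044)&(P[...,2]<.06)];print(len(q),np.percentile(q,[1,99],axis=0).round(3),cv2.minEnclosingCircle(q[:,:2].astype(np.float32)))
E
```

```text
clock 46.2 tcp [0.5872 0.0493 0.195 ] jaw ang -180.0 q [ 23.8  12.9 -11.3  -0.  -65.7 -23.8] F [-0.3 -0.1  0.8] open 0.05005075546792413
236 [[0.527 0.193 0.042]
 [0.586 0.291 0.047]
 [0.648 0.322 0.058]] ((0.586868941783905, 0.25779086351394653), 0.0669141411781311)
y 0.19 zmax 0.0589
y 0.21 zmax 0.0506
y 0.23 zmax 0.05
y 0.25 zmax 0.0504
y 0.27 zmax 0.0513
y 0.29 zmax 0.0506
y 0.31 zmax 0.0508
scene px [345.4 230.5] area 25 xyz [0.557 0.044 0.016]
scene px [331.  237.3] area 26 xyz [ 0.549 -0.006  0.016]
scene px [350.6 239.5] area 36 xyz [0.591 0.02  0.016]
scene px [362.7 241.6] area 25 xyz [0.622 0.034 0.016]
scene px [335.5 249.1] area 33 xyz [ 0.588 -0.037  0.014]
tin colour diff 15.5
glue colour diff 13.3
buckle colour diff 12.8
burn colour diff 32.4
jar colour diff 43.6
mat colour diff 41.5
150 [[0.53  0.204 0.044]
 [0.646 0.289 0.058]] ((0.5873241424560547, 0.2602776885032654), 0.060294486582279205)
```

Every check agrees: the pan is level on the mat with its centre at (0.587,0.260), about 12 mm from the mat's centre. All five feet are in the tray and the gripper is clear, so I'm handing in.

```bash
python3 -c "
from plant import close_job
print(close_job())"
```

```text
the job is handed in; nothing more can be done
None
```

The job is handed in at 46.2 s of the 56 s limit: the five brass feet are in the tray and the pan stands on the cork mat, released. However, the feet did not fall into the tray when I tipped the pan; I put them there one at a time afterwards.

- **Tipping:** The moves only turn the tool about its vertical axis, so I tipped the pan by letting it pivot in the jaws, first with an eased grip and then against the tray's inner wall. It reached about 109° with its mouth over the tray.
- **Spill and recovery:** All five feet rolled over the far wall onto the bench. I stood the pan upright beside the tray and picked up each foot. Then I lowered the gripped pan onto the mat, pressed it there with about 6 N, let go and moved clear.
- **Last checks:**
  - Five feet show inside the tray, unmoved over several readings.
  - The pan's rim is level at about 51 mm, which is right for the mat plus the pan's height.
  - The pan's axis is about 12 mm from the mat's centre, against the 38 mm allowed.
- **What disagreed:**
  - The fingers really end about 24 mm short of the stated tool point, so my first grasp closed on nothing and nudged the handle about 5 mm.
  - While swinging the pan back it rested on the tray wall, and I read 26 N there.
  - I only compared the tin, glue bottle, buckle, burnisher and jar by image colour, with no positions measured. The jar and burnisher patches had changed clearly, and I did not check whether that was just shadow or the arm. I did not re-check the mallet or the awl. I did not knowingly touch any of these things.

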